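# Line up the graded igloos on the display riser

## Robot

A 6-joint arm with a two-finger parallel gripper is mounted at the origin on the work surface. World frame = base frame: x ahead of the robot, y to its left, z up, the work surface at z = 0. Lengths are in m, angles in rad, forces in N, time in s.
With the tool pointing down it reaches from about 0.375 to 0.9 m from the base axis. Payload 3.1 kg.
Tool frame: the origin (TCP) lies on the centre line of the jaws, within the pads' length; the fingertips stand 14 mm ahead of it and the grasp point (between the pads) lies 5 mm behind it; z points along the fingers, y is the direction in which the jaws open and shut (so a half turn about z gives the same grasp; the last joint's range is limited). The gripper opens to 85 mm and grips with 20 to 120 N. Pads are 22 mm wide; open, the fingers measure 114 mm over their backs; the gripper's body (76 mm by 85 mm) begins 54 mm behind the grasp point. The pads swing forward as they close: fully open they stand 13 mm farther back than shut.
Start: joints at [1.073, 0.527, 1.433, -0, 1.181, -0.178], TCP at [0.196, 0.593, 0.206] pointing down, gripper open.
Joint ranges: [-3.08, 3.08], [-0.75, 2.2], [0.22, 2.44], [-1.43, 4.57], [0, 2.65], [-2.85, 2.85]. Speed limits (rad/s): [2.79, 2.79, 3.14, 3.14, 3.14, 3.14].

## Interface

Orientations are given as a rotation vector (axis times angle).
In Python, from cell import * gives the robot as it stands.
- The arm moves only by the tool drive_tool, never from a script. Its argument "plan" is a list of rows, each a list of 2 entries, a list of its own where there are three numbers: the shift along the tool's x, y, z in m, then the turn, a rotation vector about the tool's x, y, z in units of 5 degrees (1.0 is 5 degrees). In form: [[[tx, ty, tz], [wx, wy, wz]], ...]. A call has 1 to 12 rows; each row is the pose to reach, as a shift and turn from the pose commanded when the call began, along the tool's axes at that moment; what a row does not reach only later rows make up. A row lasts 1/12 s, in which the tool goes at most 41.7 mm and 7.16 degrees, less where a joint would pass 70% of its speed; a pose out of reach is approached as far as the arm can. A call with a gripper value outside its range is refused whole. "claw" is the finger opening in m, from 0 to 0.0854, set as the call begins (left out, the last holds). The fingers move at their own pace and stop on an object; the grip force is fixed at half the most. Time passes only in rows, so rows that repeat a pose let the fingers close. It gives the time, the measured TCP pose, the force and the opening at its end, in the units of the state.
- get_obs(): the state, without advancing time (a new reading comes with each control period).
- capture(name): name is "scene" or "top"; returns a dict with "img" (400x640x3 uint8, blue, green, red), "depth" (400x640 float32, m along the optical axis (not along the pixel's ray), 0 where there is no reading), "vertical_fov" (degrees; the focal length in pixels is half the picture's height over the tangent of half this angle, whatever the lens; pixels are square), "cx", "cy" (the principal point, pixels), "k1" (the pictures are not rectified: a ray, as slopes to the right and down, at radius r is drawn at 1 + k1 r^2 times it, then the intrinsics apply), "T" (4x4, takes a point from camera to world coordinates). Camera axes: x right, y down, z forward; pixel columns grow to the right and rows downward; lengths in m; the calibration is good to about 2 mm. A picture is of the moment at which its call begins.
- hand_in(): hands the job in, once; it reports no verdict.
Trained networks look in the newest picture that a camera, given by its name, has taken for a name from the list of things; names that differ only in an ending like _2 or _b are one class to them, and where a whole thing is asked for, a point or a joint stands for the part that bears it (a point fixed in the world has none). Each returns a list of dicts, best first, with "confidence" (0 to 1); they miss things now and then, are a little off and sometimes report something else, mostly with a low value. They report only what shows in the picture. A call takes as long as a camera call.
- boxes_of(camera, target): "at" ([row, column] in pixels, amid what is visible of it).
The state is a dict: "time_s": time; "qpos": joint angles; "joint_velocities": joint speeds; "effort": joint torques, N m; "eef_pos": TCP position; "eef_rot": TCP orientation; "ft_force": force on the tool from outside, world axes, zero at the start; "wrist_torque": the same for the moment, N m; "gripper_width": finger opening in m.
Only numpy, scipy, OpenCV 4.12 (cv2) and the standard library are available. Lean on these libraries where they do the work, as an engineer would, in place of code of your own. Each camera call takes 0.05 s, during which the arm holds its last target.

## Task

Line up the four blue resin igloos by size on the four gold discs of the cherry-wood riser, one on each disc: the smallest next to the brass post with the knurled knob, then growing to the largest next to the glass globe. Stand each upright in the middle of its disc with its doorway facing straight out over the riser's front edge (the one with the white strip).

Things in the scene. Friction and masses are not known exactly. Their poses are not given: they have to be found in the camera images.
- igloo_1_mid (a point): Loose igloo, pale ice-blue, the smallest: round, 30 mm across, 36 mm high, side wall straight up to 24 mm, domed above. An entrance tunnel 15 mm wide, 15 mm high, with a dark doorway, sticks out at -x to 22 mm from the axis. Point: on the axis, 18 mm above the underside; z up, -x out of the doorway. Grip across it along y. Starts on the table, doorway within 60 degrees of facing the robot.
- igloo_2_mid (a point): Loose igloo, sky-blue, second smallest: round, 40 mm across, 44 mm high, side wall straight up to 29 mm, domed above. An entrance tunnel 20 mm wide, 20 mm high, with a dark doorway, sticks out at -x to 29 mm from the axis. Point: on the axis, 22 mm above the underside; z up, -x out of the doorway. Grip across it along y. Starts on the table, doorway within 60 degrees of facing the robot.
- igloo_3_mid (a point): Loose igloo, mid-blue, second largest: round, 50 mm across, 52 mm high, side wall straight up to 34 mm, domed above. An entrance tunnel 25 mm wide, 25 mm high, with a dark doorway, sticks out at -x to 36 mm from the axis. Point: on the axis, 26 mm above the underside; z up, -x out of the doorway. Grip across it along y. Starts on the table, doorway within 60 degrees of facing the robot.
- igloo_4_mid (a point): Loose igloo, dark navy-blue, the largest: round, 60 mm across, 60 mm high, side wall straight up to 39 mm, domed above. An entrance tunnel 30 mm wide, 30 mm high, with a dark doorway, sticks out at -x to 43 mm from the axis. Point: on the axis, 30 mm above the underside; z up, -x out of the doorway. Grip across it along y. Starts on the table, doorway within 60 degrees of facing the robot.
- disc_a: Fixed gold-toned round disc, 72 mm across, 4 mm thick, on the cherry-wood riser (a board 12 mm high, 600 by 100 mm, on the table): first from the left, seen from the robot (left is the riser's +y). Discs are 100 mm apart in a row. Origin at the centre of its underside, top face 4 mm above; axes as the riser's.
- disc_b: Fixed gold-toned round disc, 72 mm across, 4 mm thick, on the cherry-wood riser (a board 12 mm high, 600 by 100 mm, on the table): second from the left, seen from the robot (left is the riser's +y). Discs are 100 mm apart in a row. Origin at the centre of its underside, top face 4 mm above; axes as the riser's.
- disc_c: Fixed gold-toned round disc, 72 mm across, 4 mm thick, on the cherry-wood riser (a board 12 mm high, 600 by 100 mm, on the table): third from the left, seen from the robot (left is the riser's +y). Discs are 100 mm apart in a row. Origin at the centre of its underside, top face 4 mm above; axes as the riser's.
- disc_d: Fixed gold-toned round disc, 72 mm across, 4 mm thick, on the cherry-wood riser (a board 12 mm high, 600 by 100 mm, on the table): last, rightmost, seen from the robot (left is the riser's +y). Discs are 100 mm apart in a row. Origin at the centre of its underside, top face 4 mm above; axes as the riser's.
- post: Fixed brass display post, 118 mm tall, 12 mm thick, on a 44 mm round foot, with a collar and knurled knob on its far side. It stands on the riser 100 mm beyond one end disc, at the left end in some starts, the right in others; a clear glass globe (60 mm, 80 mm tall with its gold foot) stands likewise at the other end. Origin: centre of the foot's underside.
- riser_front (a point): Middle of the riser's front top edge, the long edge with the white strip, facing the robot; 58 mm in front of the line of disc centres. Its -x points straight out of the front, its +y along the riser to the left seen from the robot, z up.

How it is judged:
By the outcome, as a careful person would: the job done as asked, in the order asked, and still so for the second after the job is handed in, with the robot touching nothing.
It also fails if it takes over 96 s, if anything falls off the work surface, if the arm or the gripper's body presses on something with over 40 N, if the wrist force passes 120 N, or if a joint passes its speed limit or range.

## Working session

There is one attempt and no reset: what is moved stays moved. The work goes in short steps, Python scripts to look and compute and a tool call to move; the robot and the scene stay as the last step left them, time stands still between calls to the robot, and variables do not carry over. Pictures are saved under pics/ and viewed, and the job is handed in when it is done.

Besides the shell and the picture viewer there is one more tool, called after "Emit:" as name(argument=value, ...), one argument or row to a line, values as JSON. drive_tool: Moves the arm, as the interface text tells. Its arguments: {"type":"object","properties":{"plan":{"type":"array"},"claw":{"type":"number"}},"required":["plan"]}

```bash
ls; mkdir -p pics; python3 - <<'E'
from cell import *
import cv2,pickle
o=get_obs();print(o['time_s'],o['eef_pos'],o['eef_rot'],o['gripper_width'])
D={}
for n in ['scene','top']:
    c=capture(n);D[n]=c;cv2.imwrite(f'pics/{n}0.png',c['img']);print(n,c['vertical_fov'],c['cx'],c['cy'],c['k1'],c['T'].round(3).tolist() if hasattr(c['T'],'round') else c['T'])
    for t in ['igloo_1_mid','disc_a','post','riser_front']:
        try: print(t,[(b['at'],round(b['confidence'],2)) for b in boxes_of(n,t)])
        except Exception as e: print(t,e)
pickle.dump(D,open('d0.pkl','wb'))
E
```

```text
pics
0.0 [0.19608346 0.59261289 0.20472158] [-0.50011033 -3.10077837  0.00329048] 0.0854298906309158
scene 53.357355895877134 320.60768475935436 203.03801189931266 0.012342933087646056 [[-0.76, 0.503, -0.41, 0.859], [0.649, 0.579, -0.493, 0.381], [-0.011, -0.642, -0.767, 0.646], [0.0, 0.0, 0.0, 1.0]]
igloo_1_mid [([172.7, 328.2], 0.57), ([280.5, 299.0], 0.51)]
disc_a [([243.9, 267.3], 0.94), ([319.6, 338.3], 0.93), ([280.0, 300.5], 0.82), ([213.5, 242.1], 0.72)]
post [([168.6, 208.9], 0.65)]
riser_front [([291.5, 319.2], 0.77)]
top 46.36455748631596 329.7565207603222 196.6224108094436 0.026468002136596544 [[-0.026, -0.994, 0.106, 0.466], [-0.999, 0.022, -0.034, 0.03], [0.031, -0.107, -0.994, 1.103], [0.0, 0.0, 0.0, 1.0]]
igloo_1_mid [([251.3, 366.9], 0.5)]
disc_a [([162.5, 335.2], 0.9), ([164.1, 251.7], 0.66), ([160.4, 372.0], 0.6), ([164.2, 288.6], 0.59), ([252.2, 368.1], 0.45)]
post [([158.7, 421.5], 0.81)]
riser_front [([177.1, 316.0], 0.59)]
```

View pics/scene0.png

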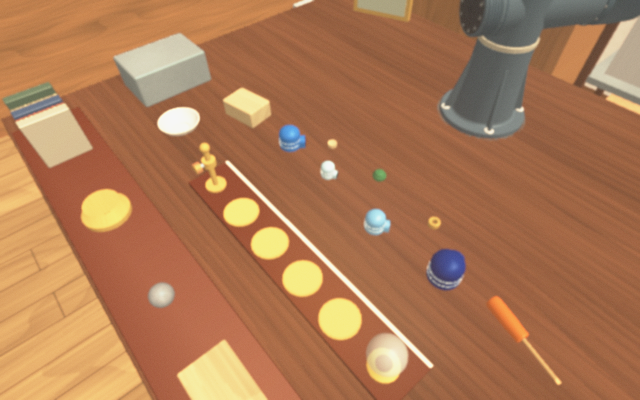

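View pics/top0.png

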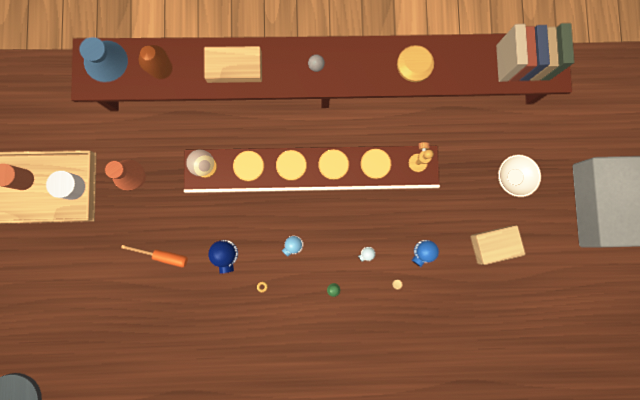

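The top view shows the post at the right end (col 421, row 159) and the globe at the left (200, 163). The igloos sit in front of the riser: navy (222,254), sky (293,244), pale (367,254) and mid-blue (426,251). Next I measure their positions.

```bash
cat > h.py <<'E'
import numpy as np,cv2,pickle
def pts(c):
    h,w=c['depth'].shape
    f=h/2/np.tan(np.radians(c['vertical_fov'])/2)
    u,v=np.meshgrid(np.arange(w),np.arange(h))
    K=np.array([[f,0,c['cx']],[0,f,c['cy']],[0,0,1.]])
    xy=cv2.undistortPoints(np.stack([u,v],-1).reshape(-1,1,2).astype(np.float64),K,np.array([c['k1'],0,0,0,0.])).reshape(h,w,2)
    d=c['depth'].astype(float)
    P=np.stack([xy[...,0]*d,xy[...,1]*d,d],-1)
    T=np.array(c['T'])
    W=P@T[:3,:3].T+T[:3,3]
    W[d<=0]=np.nan
    return W
def ortho(cs,x0,x1,y0,y1,s=0.001):
    pass
E
python3 - <<'E'
from h import *
D=pickle.load(open('d0.pkl','rb'))
for n in D:
    c=D[n];W=pts(c)
    b=lambda r,q:W[int(round(r)),int(round(q))].round(4).tolist()
    if n=='top':
        for p in [(254,222),(244,293),(252,367),(249,426),(166,248),(165,291),(164,333),(163,376),(189,186),(187,438),(300,300),(159,421),(163,205)]: print(n,p,b(*p))
    else:
        for p in [(265,447),(218,376),(168,328),(135,290),(212,241),(243,270),(279,302),(319,340),(365,430),(163,228),(250,500)]: print(n,p,b(*p))
    hsv=cv2.cvtColor(c['img'],cv2.COLOR_BGR2HSV)
    # gold discs
    m=((hsv[...,0]>18)&(hsv[...,0]<35)&(hsv[...,1]>90)&(hsv[...,2]>150)).astype(np.uint8)
    k,l,st,ce=cv2.connectedComponentsWithStats(m)
    for i in range(1,k):
        if st[i,4]>300:
            q=W[l==i];q=q[~np.isnan(q[:,0])]
            print(n,'gold',ce[i].round(1),st[i,4],q.mean(0).round(4),np.median(q[:,2]).round(4),(q.max(0)+q.min(0))[:2]/2)
c=D['top']['img'][215:285,190:460];cv2.imwrite('pics/t1.png',cv2.resize(c,None,fx=2.9,fy=2.9,interpolation=cv2.INTER_CUBIC))
c=D['scene']['img'][110:300,260:480];cv2.imwrite('pics/s1.png',cv2.resize(c,None,fx=3,fy=3,interpolation=cv2.INTER_CUBIC))
E
```

```text
scene (265, 447) [0.47, 0.2466, 0.0561]
scene (218, 376) [0.4779, 0.0887, 0.0392]
scene (168, 328) [0.4525, -0.0805, 0.0304]
scene (135, 290) [0.4575, -0.2078, 0.0446]
scene (212, 241) [0.6586, -0.1135, 0.015]
scene (243, 270) [0.6583, -0.0136, 0.0142]
scene (279, 302) [0.6618, 0.0887, 0.0184]
scene (319, 340) [0.6603, 0.1872, 0.017]
scene (365, 430) [0.6033, 0.3309, 0.0116]
scene (163, 228) [0.6011, -0.2562, 0.0115]
scene (250, 500) [0.3302, 0.2788, -0.0]
scene gold [253.9 109.1] 323 [ 0.4562 -0.3594  0.0311] 0.0342 [ 0.45991985 -0.38580694]
scene gold [213.3 175.7] 361 [ 0.658  -0.2108  0.0436] 0.0179 [ 0.65618281 -0.21496534]
scene gold [104.7 209.4] 1526 [ 0.8643 -0.1888  0.12  ] 0.1176 [ 0.86380119 -0.21168052]
scene gold [240.9 211.7] 765 [ 0.6581 -0.1147  0.0148] 0.0149 [ 0.65712628 -0.11684883]
scene gold [269.4 242.7] 912 [ 0.6589 -0.0146  0.0149] 0.015 [ 0.65791    -0.01684209]
scene gold [302.1 277.9] 1105 [0.6591 0.0853 0.0151] 0.0152 [0.6573164  0.08348513]
scene gold [339.5 318.6] 1370 [0.6596 0.1855 0.0152] 0.0153 [0.65821896 0.18395579]
scene gold [222.4 376.4] 2734 [
[... 631 characters left out ...]
, 205) [0.6544, 0.2667, 0.086]
top gold [226.3  56.9] 754 [0.8756 0.211  0.1306] 0.1306 [0.87094797 0.20006169]
top gold [413.9  62.5] 823 [ 0.8598 -0.1939  0.1256] 0.1298 [ 0.86425286 -0.19494074]
top gold [375.4 163.2] 657 [ 0.6586 -0.1165  0.0173] 0.0173 [ 0.65952654 -0.11586442]
top gold [247.8 165.4] 687 [0.6595 0.1836 0.0172] 0.0172 [0.6595636  0.18404498]
top gold [290.7 164.7] 670 [0.6591 0.0833 0.0172] 0.0173 [0.65848846 0.08273611]
top gold [333.1 164. ] 667 [ 0.6588 -0.0165  0.0173] 0.0173 [ 0.65891811 -0.01628352]
top gold [ 44.  189.7] 2230 [0.614  0.6503 0.0059] 0.0056 [0.62020794 0.64610932]
top gold [499.9 244.5] 1171 [ 0.4606 -0.3889  0.0463] 0.0463 [ 0.45976291 -0.389862  ]
```

View pics/t1.png

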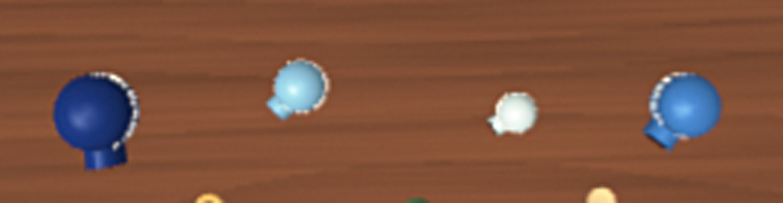

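View pics/s1.png

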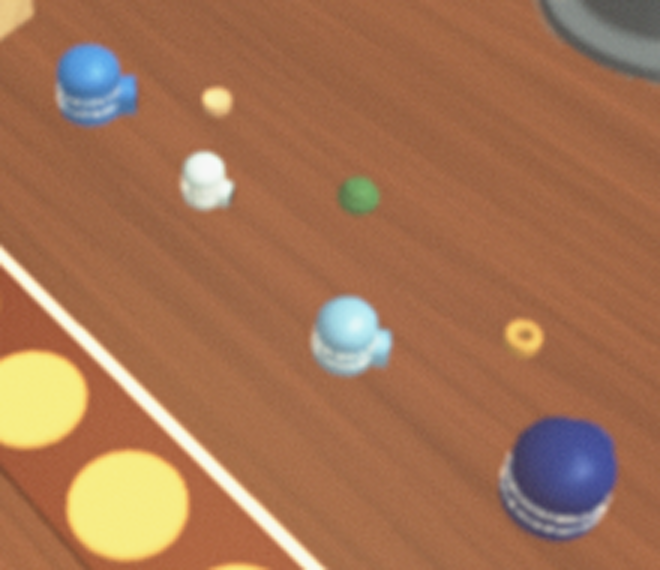

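```bash
cat >> h.py <<'E'
from scipy.optimize import least_squares
IG={1:(.015,.036,.024,.022,.015),2:(.020,.044,.029,.029,.020),3:(.025,.052,.034,.036,.025),4:(.030,.060,.039,.043,.030)}
def sdf(q,k):
    R,H,h1,L,w=IG[k]
    r=np.hypot(q[:,0],q[:,1]);z=q[:,2]
    # body of revolution
    a=H-h1
    dc=np.maximum(r-R, -1)
    e=np.sqrt((r/R)**2+(np.maximum(z-h1,0)/a)**2)
    g=np.sqrt((r/R**2)**2+(np.maximum(z-h1,0)/a**2)**2)+1e-9
    dd=e*(e-1)/g
    body=np.where(z>h1,dd,r-R)
    lo=np.array([-L,-w/2,0]);hi=np.array([0,w/2,w])
    c=(lo+hi)/2;hf=(hi-lo)/2
    d=np.abs(q-c)-hf
    box=np.linalg.norm(np.maximum(d,0),axis=1)+np.minimum(d.max(1),0)
    return np.minimum(body,box)
def fit(W,k,xy,zb=0.0,yaw0=None):
    R,H,h1,L,w=IG[k]
    P=W.reshape(-1,3)
    m=(np.hypot(P[:,0]-xy[0],P[:,1]-xy[1])<L+.012)&(P[:,2]>zb+.006)&(P[:,2]<zb+H+.01)
    P=P[m];best=None
    for y0 in (np.radians([-50,-25,0,25,50]) if yaw0 is None else [yaw0]):
        def f(p):
            c,s=np.cos(p[2]),np.sin(p[2])
            d=P-[p[0],p[1],zb+p[3]]
            q=np.stack([c*d[:,0]+s*d[:,1],-s*d[:,0]+c*d[:,1],d[:,2]],1)
            return sdf(q,k)/.001
        r=least_squares(f,[*xy,y0,0],loss='soft_l1',x_scale=[.01,.01,.3,.005])
        if best is None or r.cost<best.cost: best=r
    p=best.x
    return p[0],p[1],np.degrees(p[2]),p[3],len(P),np.median(abs(best.fun))
def look(tag,ks,guess,zb=0.0):
    from cell import capture
    for n in ['top','scene']:
        c=capture(n);cv2.imwrite(f'pics/{tag}_{n}.png',c['img']);W=pts(c)
        for k in ks: print(n,k,np.round(fit(W,k,guess[k],zb),4))
E
python3 - <<'E'
from h import *
D=pickle.load(open('d0.pkl','rb'))
G={4:(.458,.24),2:(.476,.083),1:(.452,-.085),3:(.456,-.213)}
for n in D:
    W=pts(D[n])
    for k in G: print(n,k,np.round(fit(W,k,G[k]),4))
    # front strip
    c=D[n];hsv=cv2.cvtColor(c['img'],cv2.COLOR_BGR2HSV)
    m=(hsv[...,1]<90)&(hsv[...,2]>170)&(W[...,0]>.57)&(W[...,0]<.63)&(W[...,1]>-.25)&(W[...,1]<.2)
    q=W[m];print(len(q),np.polyfit(q[:,1],q[:,0],1),np.median(q,0))
    G2={}
E
```

```text
scene 4 [ 4.5640e-01  2.4190e-01 -1.3134e+00 -1.5000e-03  1.1920e+03  5.4330e-01]
scene 2 [ 4.7230e-01  8.2100e-02 -4.7257e+01 -1.6000e-03  4.6000e+02  5.8480e-01]
scene 1 [ 4.4710e-01 -8.9400e-02 -5.3559e+01 -1.3000e-03  2.0400e+02  6.4150e-01]
scene 3 [ 4.4910e-01 -2.2460e-01 -3.7007e+01 -1.1000e-03  5.0800e+02  8.7560e-01]
844 [0.00294599 0.60057425] [0.60198874 0.03396412 0.01071639]
top 4 [4.5740e-01 2.4100e-01 6.5997e+00 6.0000e-04 7.1800e+02 1.0150e+00]
top 2 [ 4.73200e-01  8.09000e-02 -5.05331e+01  8.00000e-04  2.90000e+02
  9.45500e-01]
top 1 [ 4.48300e-01 -9.06000e-02 -5.04267e+01  7.00000e-04  1.71000e+02
  8.50400e-01]
top 3 [ 4.50400e-01 -2.25200e-01 -3.76242e+01  9.00000e-04  4.98000e+02
  8.41300e-01]
640 [0.00341484 0.60293263] [ 0.60266426 -0.02204403  0.0128914 ]
```

```bash
cat > go.py <<'E'
import sys,numpy as np
from scipy.spatial.transform import Rotation as Rn
from cell import get_obs
def mv(*T):
    o=get_obs();R0=Rn.from_rotvec(o['eef_rot']);p=np.array(o['eef_pos'])
    print('t',o['time_s'],'p',p.round(4),'w',round(o['gripper_width'],4),'q',np.round(o['qpos'],2),'F',np.round(o['ft_force'],1))
    for x,y,z,psi in T:
        a=np.radians(psi);c,s=np.cos(a),np.sin(a)
        Rt=Rn.from_matrix(np.array([[-c,-s,0],[-s,c,0],[0,0,-1.]]))
        print('  ->',(x,y,z,psi),'shift',R0.inv().apply(np.array([x,y,z])-p).round(4),'turn',((R0.inv()*Rt).as_rotvec()/np.radians(5)).round(2))
if __name__=='__main__':
    v=list(map(float,sys.argv[1:]));mv(*[v[i:i+4] for i in range(0,len(v),4)])
E
python3 go.py .457 .2415 .12 6 .457 .2415 .022 6
```

```text
t 0.5 p [0.1964 0.5933 0.2057] w 0.0857 q [ 1.07  0.53  1.43  0.    1.18 -0.18] F [0.3 0.4 0. ]
  -> (0.457, 0.2415, 0.12, 6.0) shift [-0.358  -0.252   0.0857] turn [-0.   -0.   -4.86]
  -> (0.457, 0.2415, 0.022, 6.0) shift [-0.358  -0.252   0.1837] turn [-0.   -0.   -4.86]
```

Emit:
drive_tool(
  plan=[
    [[-0.358, -0.252, 0.086], [0, 0, -4.86]],
    [[-0.358, -0.252, 0.086], [0, 0, -4.86]],
    [[-0.358, -0.252, 0.086], [0, 0, -4.86]],
    [[-0.358, -0.252, 0.086], [0, 0, -4.86]],
    [[-0.358, -0.252, 0.086], [0, 0, -4.86]],
    [[-0.358, -0.252, 0.086], [0, 0, -4.86]],
    [[-0.358, -0.252, 0.086], [0, 0, -4.86]],
    [[-0.358, -0.252, 0.086], [0, 0, -4.86]],
    [[-0.358, -0.252, 0.086], [0, 0, -4.86]],
    [[-0.358, -0.252, 0.086], [0, 0, -4.86]],
    [[-0.358, -0.252, 0.086], [0, 0, -4.86]],
    [[-0.358, -0.252, 0.086], [0, 0, -4.86]],
  ],
)

```text
time_s: 1.5
eef_pos: [0.4616, 0.2371, 0.119]
eef_rot: [-0.154, 3.135, -0.002]
ft_force: [-0.1, 0.8, 1.5]
gripper_width: 0.0857
```

```bash
python3 go.py .457 .2415 .022 6;python3 go.py .457 .2415 .022 6
```

```text
t 1.5 p [0.4616 0.2371 0.119 ] w 0.0857 q [ 0.26  0.51  1.78 -0.    0.84 -1.41] F [-0.1  0.8  1.5]
  -> (0.457, 0.2415, 0.022, 6.0) shift [0.0044 0.005  0.097 ] turn [-0.02  0.03 -0.08]
t 1.5 p [0.4616 0.2371 0.119 ] w 0.0857 q [ 0.26  0.51  1.78 -0.    0.84 -1.41] F [-0.1  0.8  1.5]
  -> (0.457, 0.2415, 0.022, 6.0) shift [0.0044 0.005  0.097 ] turn [-0.02  0.03 -0.08]
```

Emit:
drive_tool(
  plan=[
    [[0, 0, 0], [0, 0, 0]],
    [[0, 0, 0], [0, 0, 0]],
    [[0, 0, 0], [0, 0, 0]],
  ],
)

```text
time_s: 1.75
eef_pos: [0.4562, 0.2425, 0.12]
eef_rot: [0.166, -3.137, -0.0]
ft_force: [-1.1, 1.2, 0.9]
gripper_width: 0.0855
```

```bash
python3 go.py .457 .2415 .022 6; python3 -c "
from cell import *
print(get_obs()['joint_velocities'])"
```

```text
t 1.75 p [0.4562 0.2425 0.12  ] w 0.0855 q [ 0.27  0.51  1.79  0.    0.85 -1.4 ] F [-1.1  1.2  0.9]
  -> (0.457, 0.2415, 0.022, 6.0) shift [-0.0007 -0.0011  0.098 ] turn [ 0.   -0.    0.01]
[ 0.01263233 -0.00361105  0.00077879 -0.00308706 -0.00185383 -0.00269315]
```

Emit:
drive_tool(
  plan=[
    [[0, -0.001, 0.03], [0, 0, 0]],
    [[0, -0.001, 0.06], [0, 0, 0]],
    [[0, -0.001, 0.08], [0, 0, 0]],
    [[0, -0.001, 0.09], [0, 0, 0]],
    [[0, -0.001, 0.097], [0, 0, 0]],
    [[0, -0.001, 0.097], [0, 0, 0]],
    [[0, -0.001, 0.097], [0, 0, 0]],
  ],
)

```text
time_s: 2.33
eef_pos: [0.4574, 0.2412, 0.0232]
eef_rot: [-0.166, 3.136, 0.0]
ft_force: [0.7, 0.0, -0.5]
gripper_width: 0.0856
```

Emit:
drive_tool(
  plan=[
    [[0, 0, 0], [0, 0, 0]],
    [[0, 0, 0], [0, 0, 0]],
    [[0, 0, 0], [0, 0, 0]],
    [[0, 0, 0], [0, 0, 0]],
    [[0, 0, 0], [0, 0, 0]],
    [[0, 0, 0], [0, 0, 0]],
  ],
  claw=0.03,
)

```text
time_s: 2.83
eef_pos: [0.4611, 0.2418, 0.0298]
eef_rot: [-0.165, 3.127, 0.003]
ft_force: [-5.3, -0.9, 48.6]
gripper_width: 0.0303
```

```bash
python3 go.py .457 .2415 .1 6
```

```text
t 2.8333 p [0.4611 0.2418 0.0298] w 0.0303 q [ 0.27  0.67  1.84 -0.    0.62 -1.41] F [-5.3 -0.9 48.6]
  -> (0.457, 0.2415, 0.1, 6.0) shift [ 0.0034  0.0002 -0.0702] turn [0.02 0.12 0.01]
```

```bash
python3 - <<'E'
from h import *
from cell import capture
ims=[]
for n,(r,c) in {'scene':(270,440),'top':(250,225)}.items():
    d=capture(n);pickle.dump(d,open('l_%s.pkl'%n,'wb'))
    ims.append(cv2.resize(d['img'][r-80:r+80,c-80:c+80],(400,400),interpolation=cv2.INTER_CUBIC))
cv2.imwrite('pics/g1.png',np.hstack(ims))
E
```

```text
(no output)
```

View pics/g1.png

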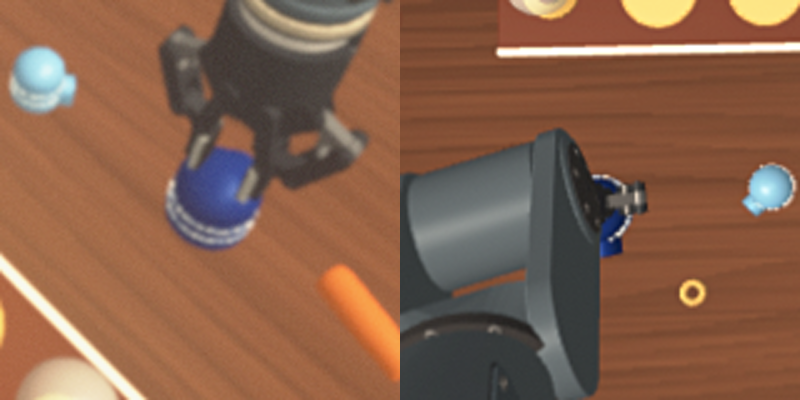

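```bash
python3 - <<'E'
from h import *
d=pickle.load(open('l_scene.pkl','rb'));W=pts(d)
cv2.imwrite('pics/g2.png',cv2.resize(d['img'][220:310,390:490],(800,720)[:2],interpolation=cv2.INTER_CUBIC)[:600])
# crop px -> (row=190+y/2.5, col=360+x/2.5)
for x,y in [(190,170),(196,155),(200,140),(240,203),(247,190),(250,175),(215,165),(210,200),(215,240),(260,195),(275,160)]:
    print((x,y),W[int(190+y/2.5),int(360+x/2.5)].round(4))
E
```

```text
(190, 170) [0.4711 0.2248 0.0531]
(196, 155) [0.4736 0.2252 0.0752]
(200, 140) [0.4737 0.2247 0.0927]
(240, 203) [0.4654 0.263  0.0523]
(247, 190) [0.469  0.2634 0.073 ]
(250, 175) [0.4699 0.2624 0.0913]
(215, 165) [0.4586 0.2349 0.0587]
(210, 200) [0.4788 0.2485 0.0518]
(215, 240) [0.4771 0.2624 0.0131]
(260, 195) [0.4449 0.2667 0.0442]
(275, 160) [0.4605 0.2694 0.1078]
```

View pics/g2.png

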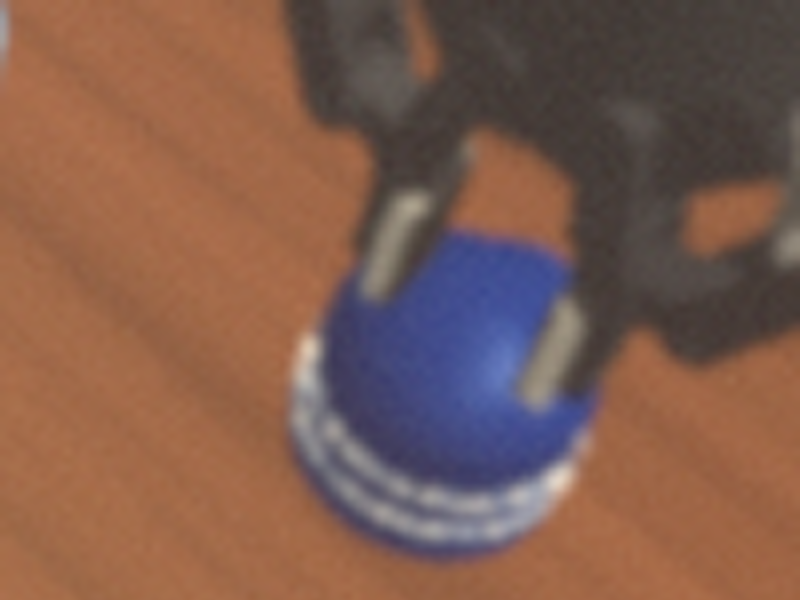

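Emit:
drive_tool(
  plan=[
    [[0, 0, -0.03], [0, 0, 0]],
    [[0, 0, -0.06], [0, 0, 0]],
    [[0, 0, -0.09], [0, 0, 0]],
    [[0, 0, -0.1], [0, 0, 0]],
    [[0, 0, -0.1], [0, 0, 0]],
    [[0, 0, -0.1], [0, 0, 0]],
  ],
)

```text
time_s: 3.43
eef_pos: [0.4572, 0.2405, 0.1229]
eef_rot: [-0.163, 3.136, 0.0]
ft_force: [-0.2, 0.0, -0.0]
gripper_width: 0.0296
```

```bash
python3 go.py .457 .2415 .1 6; python3 - <<'E'
from h import *
from cell import capture
ims=[]
for n,(r,c) in {'scene':(230,440),'top':(250,225)}.items():
    d=capture(n);pickle.dump(d,open('l_%s.pkl'%n,'wb'));W=pts(d)
    print(n,np.round(fit(W,4,(.457,.241)),4))
    ims.append(cv2.resize(d['img'][r-80:r+80,c-80:c+80],(400,400),interpolation=cv2.INTER_CUBIC))
    if n=='scene':
        m=(W[...,2]>.07)&(W[...,2]<.22)&(abs(W[...,0]-.46)<.03)&(abs(W[...,1]-.24)<.05)
        q=W[m]; h,e=np.histogram(q[:,2],bins=np.arange(.07,.22,.01))
        for a in e[:-1]:
            s=q[(q[:,2]>=a)&(q[:,2]<a+.01)]
            if len(s): print(a.round(3),len(s),s.min(0).round(3),s.max(0).round(3))
cv2.imwrite('pics/g3.png',np.hstack(ims))
E
```

```text
t 3.4333 p [0.4572 0.2405 0.1229] w 0.0296 q [ 0.27  0.5   1.78  0.    0.85 -1.41] F [-0.2  0.  -0. ]
  -> (0.457, 0.2415, 0.1, 6.0) shift [0.0001 0.001  0.0229] turn [ 0.    0.01 -0.01]
scene [ 4.5650e-01  2.4110e-01 -2.3396e+00 -1.4000e-03  1.1880e+03  5.3620e-01]
0.14 4 [0.449 0.225 0.146] [0.465 0.226 0.15 ]
0.15 72 [0.448 0.214 0.15 ] [0.471 0.27  0.16 ]
0.16 108 [0.449 0.213 0.16 ] [0.471 0.27  0.17 ]
0.17 103 [0.448 0.214 0.17 ] [0.471 0.27  0.18 ]
0.18 92 [0.449 0.21  0.18 ] [0.472 0.274 0.19 ]
0.19 211 [0.44  0.195 0.19 ] [0.476 0.288 0.2  ]
0.2 384 [0.441 0.192 0.2  ] [0.475 0.29  0.21 ]
top [4.5750e-01 2.4020e-01 5.8321e+00 4.0000e-04 3.3000e+02 9.1930e-01]
```

View pics/g3.png

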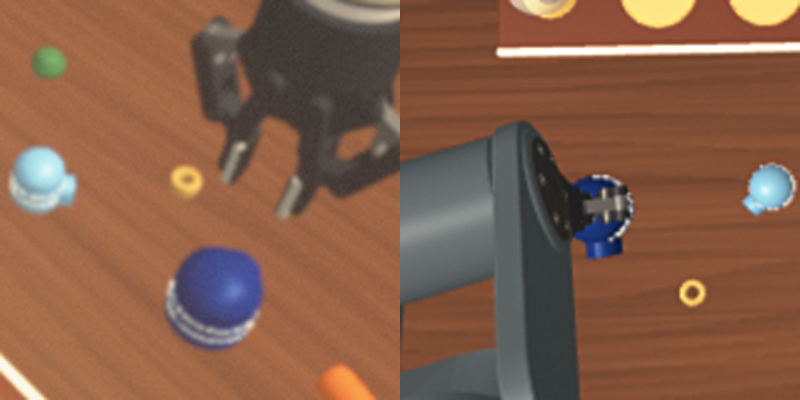

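Emit:
drive_tool(
  plan=[
    [[0, 0.001, 0], [0, 0, 0]],
    [[0, 0.001, 0], [0, 0, 0]],
    [[0, 0.001, 0], [0, 0, 0]],
    [[0, 0.001, 0], [0, 0, 0]],
    [[0, 0.001, 0.03], [0, 0, 0]],
    [[0, 0.001, 0.06], [0, 0, 0]],
    [[0, 0.001, 0.085], [0, 0, 0]],
    [[0, 0.001, 0.105], [0, 0, 0]],
    [[0, 0.001, 0.12], [0, 0, 0]],
    [[0, 0.001, 0.13], [0, 0, 0]],
    [[0, 0.001, 0.13], [0, 0, 0]],
  ],
  claw=0.0854,
)

```text
time_s: 4.45
eef_pos: [0.4558, 0.2411, -0.0093]
eef_rot: [0.163, -3.133, 0.001]
ft_force: [0.1, -0.7, 0.1]
gripper_width: 0.0853
```

```bash
python3 go.py .457 .2415 -.008 6; python3 - <<'E'
from h import *
from cell import capture
ims=[]
for n,(r,c) in {'scene':(260,440),'top':(250,225)}.items():
    d=capture(n);pickle.dump(d,open('l_%s.pkl'%n,'wb'));W=pts(d)
    ims.append(cv2.resize(d['img'][r-60:r+60,c-60:c+60],(400,400),interpolation=cv2.INTER_CUBIC))
cv2.imwrite('pics/g4.png',np.hstack(ims))
E
```

```text
t 4.45 p [ 0.4558  0.2411 -0.0093] w 0.0853 q [ 0.27  0.74  1.85 -0.    0.55 -1.41] F [ 0.1 -0.7  0.1]
  -> (0.457, 0.2415, -0.008, 6.0) shift [-0.0012  0.0002 -0.0013] turn [-0.01 -0.05 -0.01]
```

View pics/g4.png

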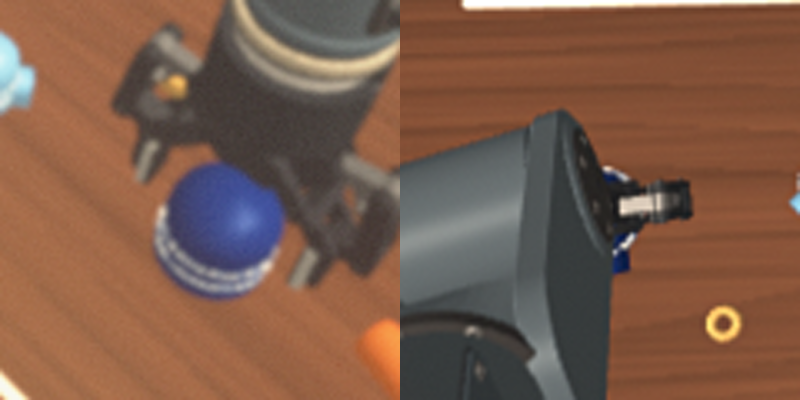

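```bash
python3 - <<'E'
from h import *
d=pickle.load(open('l_scene.pkl','rb'));W=pts(d)
for x0,x1,y0,y1 in [(130,165,130,190),(285,330,240,290)]:
    s=W[200+y0*3//10:200+y1*3//10, 380+x0*3//10:380+x1*3//10].reshape(-1,3);s=s[s[:,2]>.012]
    o=np.argsort(s[:,2]);print(s[o[:8]].round(3).tolist())
E
```

```text
[[0.466, 0.199, 0.03], [0.454, 0.199, 0.031], [0.457, 0.199, 0.031], [0.463, 0.199, 0.031], [0.461, 0.199, 0.032], [0.47, 0.2, 0.033], [0.472, 0.197, 0.033], [0.472, 0.194, 0.035]]
[[0.457, 0.291, 0.029], [0.462, 0.289, 0.033], [0.462, 0.287, 0.034], [0.46, 0.289, 0.034], [0.457, 0.295, 0.035], [0.462, 0.291, 0.035], [0.462, 0.286, 0.035], [0.463, 0.285, 0.035]]
```

Emit:
drive_tool(
  plan=[
    [[-0.001, 0, 0.008], [0, 0, 0]],
    [[-0.001, 0, 0.008], [0, 0, 0]],
    [[-0.001, 0, 0.008], [0, 0, 0]],
  ],
)

```text
time_s: 4.8
eef_pos: [0.4584, 0.2417, -0.0149]
eef_rot: [-0.164, 3.136, 0.0]
ft_force: [-0.1, -0.6, -0.3]
gripper_width: 0.0854
```

Emit:
drive_tool(
  plan=[
    [[0, 0, 0], [0, 0, 0]],
    [[0, 0, 0], [0, 0, 0]],
    [[0, 0, 0], [0, 0, 0]],
    [[0, 0, 0], [0, 0, 0]],
    [[0, 0, 0], [0, 0, 0]],
    [[0, 0, 0], [0, 0, 0]],
  ],
  claw=0.03,
)

```text
time_s: 5.3
eef_pos: [0.4583, 0.2417, -0.0143]
eef_rot: [-0.164, 3.136, 0.0]
ft_force: [-0.9, -0.9, 6.3]
gripper_width: 0.0583
```

```bash
python3 go.py .457 .2415 .06 6 .659 .1843 .06 -.2
```

```text
t 5.3 p [ 0.4583  0.2417 -0.0143] w 0.0583 q [ 0.27  0.75  1.85 -0.    0.54 -1.41] F [-0.9 -0.9  6.3]
  -> (0.457, 0.2415, 0.06, 6.0) shift [ 0.0012 -0.0001 -0.0743] turn [ 0.    0.01 -0.  ]
  -> (0.659, 0.1843, 0.06, -0.2) shift [-0.1937 -0.078  -0.0741] turn [0.   0.01 1.24]
```

Emit:
drive_tool(
  plan=[
    [[0, 0, -0.02], [0, 0, 0]],
    [[0, 0, -0.05], [0, 0, 0]],
    [[-0.03, -0.012, -0.074], [0, 0, 0.2]],
    [[-0.06, -0.024, -0.074], [0, 0, 0.4]],
    [[-0.09, -0.036, -0.074], [0, 0, 0.6]],
    [[-0.12, -0.048, -0.074], [0, 0, 0.8]],
    [[-0.15, -0.06, -0.074], [0, 0, 1.0]],
    [[-0.175, -0.07, -0.074], [0, 0, 1.24]],
    [[-0.19, -0.076, -0.074], [0, 0, 1.24]],
    [[-0.195, -0.078, -0.074], [0, 0, 1.24]],
    [[-0.195, -0.078, -0.074], [0, 0, 1.24]],
    [[-0.195, -0.078, -0.074], [0, 0, 1.24]],
  ],
)

```text
time_s: 6.3
eef_pos: [0.6582, 0.1845, 0.058]
eef_rot: [-0.006, -3.138, 0.0]
ft_force: [0.2, 0.0, -1.7]
gripper_width: 0.058
```

```bash
python3 go.py .660 .1848 .0 -.2; python3 - <<'E'
from h import *
from cell import capture
ims=[]
for n,(r,c) in {'scene':(280,340),'top':(180,245)}.items():
    d=capture(n);pickle.dump(d,open('l_%s.pkl'%n,'wb'));W=pts(d)
    print(np.round(fit(W,4,(.659,.1843),.074),4))
    ims.append(cv2.resize(d['img'][r-60:r+60,c-60:c+60],(400,400),interpolation=cv2.INTER_CUBIC))
cv2.imwrite('pics/g5.png',np.hstack(ims))
E
```

```text
t 6.3 p [0.6582 0.1845 0.058 ] w 0.058 q [ 0.11  0.78  1.38  0.    0.99 -1.46] F [ 0.2  0.  -1.7]
  -> (0.66, 0.1848, 0.0, -0.2) shift [-0.002   0.0003  0.058 ] turn [-0.   -0.04 -0.  ]
[ 6.55600e-01  1.85300e-01 -8.43905e+01 -1.90000e-03  1.19200e+03
  9.66700e-01]
[6.51600e-01 1.86000e-01 8.13539e+01 3.69000e-02 7.20000e+01 1.97640e+00]
```

View pics/g5.png

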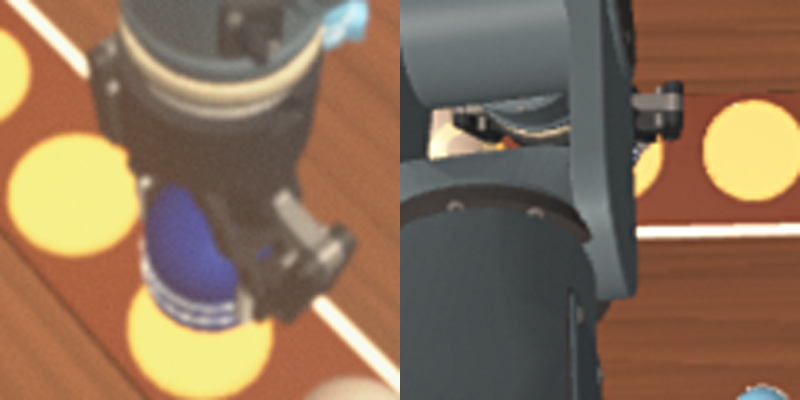

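Emit:
drive_tool(
  plan=[
    [[-0.002, 0, 0.02], [0, 0, 0]],
    [[-0.002, 0, 0.035], [0, 0, 0]],
    [[-0.002, 0, 0.045], [0, 0, 0]],
    [[-0.002, 0, 0.051], [0, 0, 0]],
    [[-0.002, 0, 0.054], [0, 0, 0]],
    [[-0.002, 0, 0.055], [0, 0, 0]],
    [[-0.002, 0, 0.055], [0, 0, 0]],
    [[-0.002, 0, 0.055], [0, 0, 0]],
  ],
)

```text
time_s: 7.07
eef_pos: [0.6627, 0.1845, 0.0045]
eef_rot: [0.006, 3.14, 0.0]
ft_force: [-0.2, -0.5, -2.0]
gripper_width: 0.0582
```

```bash
python3 go.py .660 .1848 .002 -.2; python3 - <<'E'
from h import *
from cell import capture
d=capture('scene');W=pts(d)
print(np.round(fit(W,4,(.659,.1843),.016,0),4))
E
```

```text
t 7.0667 p [0.6627 0.1845 0.0045] w 0.0582 q [ 0.11  0.85  1.39 -0.    0.9  -1.46] F [-0.2 -0.5 -2. ]
  -> (0.66, 0.1848, 0.002, -0.2) shift [0.0027 0.0003 0.0025] turn [ 0.    0.02 -0.  ]
[ 6.6000e-01  1.8550e-01 -5.3238e+00  2.2000e-03  9.4000e+02  8.3570e-01]
```

Emit:
drive_tool(
  plan=[
    [[0.001, 0, 0.002], [0, 0, 0]],
    [[0.001, 0, 0.003], [0, 0, 0]],
    [[0.001, 0, 0.003], [0, 0, 0]],
    [[0.001, 0, 0.003], [0, 0, 0]],
  ],
)

```text
time_s: 7.45
eef_pos: [0.6616, 0.1844, 0.0018]
eef_rot: [0.006, 3.14, 0.0]
ft_force: [-3.3, 0.1, 4.7]
gripper_width: 0.0583
```

```bash
python3 go.py .660 .1848 .002 -.2; python3 - <<'E'
from h import *
from cell import capture
d=capture('scene');W=pts(d)
print(np.round(fit(W,4,(.659,.1843),.016,0),4))
E
```

```text
t 7.45 p [0.6616 0.1844 0.0018] w 0.0583 q [ 0.11  0.86  1.39 -0.    0.89 -1.46] F [-3.3  0.1  4.7]
  -> (0.66, 0.1848, 0.002, -0.2) shift [ 0.0016  0.0004 -0.0002] turn [ 0.    0.01 -0.  ]
[ 6.5850000e-01  1.8610000e-01  1.1673857e+03 -2.0000000e-04
  9.4400000e+02  1.1410000e+00]
```

Emit:
drive_tool(
  plan=[
    [[0, 0, 0], [0, 0, 0]],
    [[0, 0, 0], [0, 0, 0]],
    [[0, 0, 0], [0, 0, 0]],
    [[0, 0, -0.03], [0, 0, 0]],
    [[0, 0, -0.06], [0, 0, 0]],
    [[0, 0, -0.1], [0, 0, 0]],
    [[0, 0, -0.11], [0, 0, 0]],
    [[0, 0, -0.11], [0, 0, 0]],
  ],
  claw=0.078,
)

```text
time_s: 8.17
eef_pos: [0.6645, 0.1848, 0.1152]
eef_rot: [0.006, 3.132, 0.002]
ft_force: [-0.0, -0.1, 0.4]
gripper_width: 0.078
```

```bash
python3 go.py .450 -.225 .11 -37.5; python3 - <<'E'
from h import *
from cell import capture
d=capture('scene');W=pts(d);cv2.imwrite('pics/p4s.png',d['img'])
print(np.round(fit(W,4,(.659,.1843),.016,0),4))
E
```

```text
t 8.1667 p [0.6645 0.1848 0.1152] w 0.078 q [ 0.11  0.71  1.34 -0.    1.08 -1.46] F [-0.  -0.1  0.4]
  -> (0.45, -0.225, 0.11, -37.5) shift [ 0.2129 -0.4106  0.0028] turn [0.05 0.1  7.46]
[ 6.5950e-01  1.8460e-01  1.3936e+00 -1.4000e-03  1.3630e+03  4.7310e-01]
```

View pics/p4s.png

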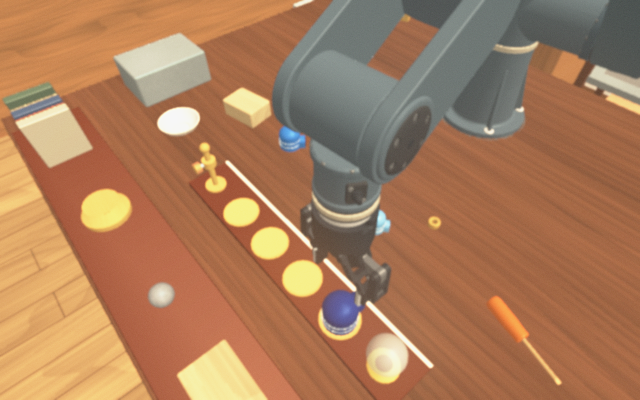

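Emit:
drive_tool(
  plan=[
    [[0.017, -0.034, 0], [0, 0, 0.6]],
    [[0.034, -0.066, 0], [0, 0, 1.2]],
    [[0.051, -0.1, 0], [0, 0, 1.9]],
    [[0.068, -0.132, 0], [0, 0, 2.6]],
    [[0.085, -0.165, 0], [0, 0, 3.3]],
    [[0.102, -0.198, 0], [0, 0, 4.0]],
    [[0.119, -0.23, 0], [0, 0, 4.7]],
    [[0.136, -0.263, 0], [0, 0, 5.4]],
    [[0.153, -0.296, 0], [0, 0, 6.1]],
    [[0.17, -0.329, 0], [0, 0, 6.8]],
    [[0.187, -0.362, 0.003], [0, 0, 7.2]],
    [[0.203, -0.392, 0.003], [0, 0, 7.46]],
  ],
  claw=0.0854,
)

```text
time_s: 9.22
eef_pos: [0.4538, -0.2073, 0.1054]
eef_rot: [-1.012, -2.969, -0.002]
ft_force: [0.4, 0.3, -0.1]
gripper_width: 0.0852
```

Emit:
drive_tool(
  plan=[
    [[0, 0, 0], [0, 0, 0]],
    [[0, 0, 0], [0, 0, 0]],
    [[0, 0, 0], [0, 0, 0]],
  ],
)

```text
time_s: 9.47
eef_pos: [0.4555, -0.2058, 0.1063]
eef_rot: [-1.01, -2.971, -0.002]
ft_force: [0.5, 0.2, 0.0]
gripper_width: 0.0859
```

```bash
python3 go.py .451 -.225 -.016 -37.5
```

```text
t 9.4667 p [ 0.4555 -0.2058  0.1063] w 0.0859 q [-0.65  0.52  1.83  0.    0.79 -1.56] F [0.5 0.2 0. ]
  -> (0.451, -0.225, -0.016, -37.5) shift [-0.0085 -0.018   0.1223] turn [ 0.   -0.04 -0.01]
```

Emit:
drive_tool(
  plan=[
    [[-0.0085, -0.018, 0.02], [0, 0, 0]],
    [[-0.0085, -0.018, 0.04], [0, 0, 0]],
    [[-0.0085, -0.018, 0.06], [0, 0, 0]],
    [[-0.0085, -0.018, 0.08], [0, 0, 0]],
    [[-0.0085, -0.018, 0.1], [0, 0, 0]],
    [[-0.0085, -0.018, 0.115], [0, 0, 0]],
    [[-0.0085, -0.018, 0.122], [0, 0, 0]],
    [[-0.0085, -0.018, 0.122], [0, 0, 0]],
    [[-0.0085, -0.018, 0.122], [0, 0, 0]],
    [[-0.0085, -0.018, 0.122], [0, 0, 0]],
  ],
)

```text
time_s: 10.3
eef_pos: [0.4531, -0.226, -0.0137]
eef_rot: [1.008, 2.974, -0.001]
ft_force: [-0.5, -0.8, -0.1]
gripper_width: 0.0854
```

Emit:
drive_tool(
  plan=[
    [[0, 0, 0], [0, 0, 0]],
    [[0, 0, 0], [0, 0, 0]],
    [[0, 0, 0], [0, 0, 0]],
    [[0, 0, 0], [0, 0, 0]],
    [[0, 0, 0], [0, 0, 0]],
    [[0, 0, 0], [0, 0, 0]],
    [[0, 0, 0], [0, 0, 0]],
  ],
  claw=0.02,
)

```text
time_s: 10.88
eef_pos: [0.4528, -0.2266, -0.013]
eef_rot: [1.01, 2.973, -0.001]
ft_force: [-0.2, 1.9, 8.3]
gripper_width: 0.048
```

```bash
python3 go.py .451 -.225 .06 -37.5 .660 .0843 .06 -.2
```

```text
t 10.8833 p [ 0.4528 -0.2266 -0.013 ] w 0.048 q [-0.69  0.75  1.88  0.    0.52 -1.6 ] F [-0.2  1.9  8.3]
  -> (0.451, -0.225, 0.06, -37.5) shift [ 0.0023  0.0002 -0.073 ] turn [ 0.    0.02 -0.01]
  -> (0.66, 0.0843, 0.06, -0.2) shift [ 0.025   0.3728 -0.0731] turn [-0.01  0.02 -7.47]
```

Emit:
drive_tool(
  plan=[
    [[0, 0, -0.025], [0, 0, 0]],
    [[0, 0, -0.055], [0, 0, 0]],
    [[0.001, 0.02, -0.073], [0, 0, -0.4]],
    [[0.003, 0.05, -0.073], [0, 0, -1.0]],
    [[0.005, 0.085, -0.073], [0, 0, -1.7]],
    [[0.007, 0.12, -0.073], [0, 0, -2.4]],
    [[0.009, 0.155, -0.073], [0, 0, -3.1]],
    [[0.012, 0.19, -0.073], [0, 0, -3.8]],
    [[0.014, 0.225, -0.073], [0, 0, -4.5]],
    [[0.017, 0.26, -0.073], [0, 0, -5.2]],
    [[0.019, 0.295, -0.073], [0, 0, -5.9]],
    [[0.021, 0.33, -0.073], [0, 0, -6.6]],
  ],
)

```text
time_s: 11.88
eef_pos: [0.637, 0.0498, 0.0589]
eef_rot: [-0.119, -3.139, 0.0]
ft_force: [0.6, -0.4, -0.2]
gripper_width: 0.0483
```

Emit:
drive_tool(
  plan=[
    [[0, 0, 0], [0, 0, 0]],
    [[0, 0, 0], [0, 0, 0]],
  ],
)

```text
time_s: 12.05
eef_pos: [0.6372, 0.05, 0.0587]
eef_rot: [0.119, 3.139, -0.0]
ft_force: [-0.7, -0.3, -1.3]
gripper_width: 0.0479
```

```bash
python3 go.py .6615 .0843 .03 -.2
```

```text
t 12.05 p [0.6372 0.05   0.0587] w 0.0479 q [-0.1   0.73  1.51 -0.    0.9  -1.59] F [-0.7 -0.3 -1.3]
  -> (0.6615, 0.0843, 0.03, -0.2) shift [-0.0216  0.0361  0.0287] turn [-0.    0.01 -0.83]
```

Emit:
drive_tool(
  plan=[
    [[-0.011, 0.018, 0], [0, 0, -0.4]],
    [[-0.0216, 0.036, 0], [0, 0, -0.83]],
    [[-0.0216, 0.036, 0.015], [0, 0, -0.83]],
    [[-0.0216, 0.036, 0.029], [0, 0, -0.83]],
    [[-0.0216, 0.036, 0.038], [0, 0, -0.83]],
    [[-0.0216, 0.036, 0.045], [0, 0, -0.83]],
    [[-0.0216, 0.036, 0.05], [0, 0, -0.83]],
    [[-0.0216, 0.036, 0.05], [0, 0, -0.83]],
    [[-0.0216, 0.036, 0.05], [0, 0, -0.83]],
  ],
)

```text
time_s: 12.8
eef_pos: [0.6608, 0.0818, 0.0084]
eef_rot: [-0.012, -3.141, -0.0]
ft_force: [-0.1, 0.7, -0.4]
gripper_width: 0.048
```

```bash
python3 go.py .6615 .0843 .003 -.2; python3 - <<'E'
from h import *
from cell import capture
d=capture('scene');W=pts(d)
print(np.round(fit(W,3,(.659,.0843),.016,0),4))
E
```

```text
t 12.8 p [0.6608 0.0818 0.0084] w 0.048 q [-0.04  0.83  1.45 -0.    0.86 -1.61] F [-0.1  0.7 -0.4]
  -> (0.6615, 0.0843, 0.003, -0.2) shift [-0.0007  0.0025  0.0054] turn [ 0.   -0.01 -0.05]
[ 6.56800e-01  8.16000e-02 -9.24189e+01  4.90000e-03  5.22000e+02
  9.30800e-01]
```

Emit:
drive_tool(
  plan=[
    [[-0.002, 0.003, 0.002], [0, 0, 0]],
    [[-0.002, 0.003, 0.004], [0, 0, 0]],
    [[-0.002, 0.003, 0.0055], [0, 0, 0]],
    [[-0.002, 0.003, 0.006], [0, 0, 0]],
    [[-0.002, 0.003, 0.006], [0, 0, 0]],
  ],
)

```text
time_s: 13.27
eef_pos: [0.6633, 0.0856, 0.0031]
eef_rot: [0.01, 3.141, 0.0]
ft_force: [-0.7, 0.9, 0.7]
gripper_width: 0.0478
```

```bash
python3 go.py .6615 .0843 .003 -.2; python3 - <<'E'
from h import *
from cell import capture
d=capture('scene');W=pts(d)
print(np.round(fit(W,3,(.659,.0843),.016,0),4))
E
```

```text
t 13.2667 p [0.6633 0.0856 0.0031] w 0.0478 q [-0.04  0.84  1.44  0.    0.86 -1.6 ] F [-0.7  0.9  0.7]
  -> (0.6615, 0.0843, 0.003, -0.2) shift [ 0.0018 -0.0013  0.0001] turn [ 0.    0.01 -0.03]
[ 6.5890000e-01  8.6700000e-02  2.2740818e+03 -3.0000000e-04
  5.1700000e+02  1.1098000e+00]
```

Emit:
drive_tool(
  plan=[
    [[0, -0.001, 0.001], [0, 0, 0]],
    [[0, -0.001, 0.001], [0, 0, 0]],
    [[0, -0.001, 0.001], [0, 0, 0]],
  ],
)

```text
time_s: 13.57
eef_pos: [0.6634, 0.0855, 0.003]
eef_rot: [0.011, 3.141, 0.002]
ft_force: [-2.3, 3.4, 4.9]
gripper_width: 0.0481
```

Emit:
drive_tool(
  plan=[
    [[0, 0, 0], [0, 0, 0]],
    [[0, 0, 0], [0, 0, 0]],
    [[0, 0, 0], [0, 0, 0]],
    [[0, 0, -0.03], [0, 0, 0]],
    [[0, 0, -0.06], [0, 0, 0]],
    [[0, 0, -0.1], [0, 0, 0]],
    [[0, 0, -0.11], [0, 0, 0]],
    [[0, 0, -0.11], [0, 0, 0]],
    [[0, 0, -0.11], [0, 0, 0]],
  ],
  claw=0.068,
)

```text
time_s: 14.32
eef_pos: [0.6631, 0.0842, 0.1119]
eef_rot: [0.01, 3.141, -0.0]
ft_force: [-0.1, -0.4, -0.7]
gripper_width: 0.0679
```

```bash
python3 go.py .473 .0815 .08 -49.5; python3 - <<'E'
from h import *
from cell import capture
d=capture('scene');W=pts(d);cv2.imwrite('pics/p3s.png',d['img'])
print(np.round(fit(W,3,(.659,.0843),.016,0),4))
print(np.round(fit(W,4,(.659,.1843),.016,0),4))
print(np.round(fit(W,2,(.473,.0815),0),4))
print(np.round(fit(W,1,(.448,-.09),0),4))
E
```

```text
t 14.3167 p [0.6631 0.0842 0.1119] w 0.0679 q [-0.04  0.69  1.4  -0.    1.05 -1.6 ] F [-0.1 -0.4 -0.7]
  -> (0.473, 0.0815, 0.08, -49.5) shift [ 0.1901 -0.004   0.0318] turn [0.   0.01 9.82]
[ 6.594e-01  8.570e-02  1.857e-01 -1.500e-03  8.800e+02  5.302e-01]
[ 6.5950e-01  1.8460e-01  2.5194e+00 -1.5000e-03  1.4720e+03  5.1590e-01]
[ 4.72300e-01  8.20000e-02 -4.57461e+01 -1.70000e-03  4.57000e+02
  5.82600e-01]
[ 4.47000e-01 -8.96000e-02 -5.52773e+01 -1.40000e-03  2.07000e+02
  7.02400e-01]
```

View pics/p3s.png

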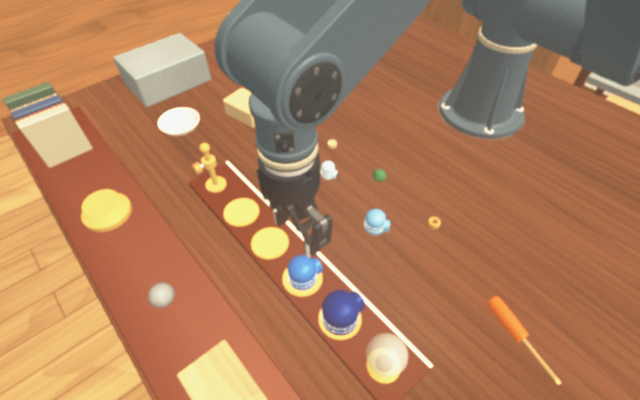

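Emit:
drive_tool(
  plan=[
    [[0.016, 0, 0], [0, 0, 1.0]],
    [[0.032, 0, 0], [0, 0, 2.0]],
    [[0.05, -0.001, 0], [0, 0, 3.0]],
    [[0.07, -0.001, 0], [0, 0, 4.0]],
    [[0.09, -0.002, 0], [0, 0, 5.0]],
    [[0.11, -0.002, 0.01], [0, 0, 6.0]],
    [[0.13, -0.003, 0.015], [0, 0, 7.0]],
    [[0.15, -0.003, 0.02], [0, 0, 8.0]],
    [[0.17, -0.004, 0.03], [0, 0, 9.0]],
    [[0.19, -0.004, 0.032], [0, 0, 9.8]],
    [[0.19, -0.004, 0.032], [0, 0, 9.8]],
    [[0.19, -0.004, 0.032], [0, 0, 9.8]],
  ],
  claw=0.07,
)

```text
time_s: 15.37
eef_pos: [0.471, 0.0817, 0.0782]
eef_rot: [-1.309, -2.851, 0.003]
ft_force: [0.9, -1.6, 0.6]
gripper_width: 0.07
```

```bash
python3 go.py .473 .0815 -.018 -49
```

```text
t 15.3667 p [0.471  0.0817 0.0782] w 0.07 q [-0.06  0.55  1.91 -0.    0.69 -0.77] F [ 0.9 -1.6  0.6]
  -> (0.473, 0.0815, -0.018, -49.0) shift [-0.0018  0.0017  0.0962] turn [-0.04 -0.04 -0.06]
```

Emit:
drive_tool(
  plan=[
    [[-0.001, 0.001, 0.025], [0, 0, 0]],
    [[-0.001, 0.001, 0.05], [0, 0, 0]],
    [[-0.001, 0.001, 0.07], [0, 0, 0]],
    [[-0.001, 0.001, 0.085], [0, 0, 0]],
    [[-0.001, 0.001, 0.094], [0, 0, 0]],
    [[-0.001, 0.001, 0.094], [0, 0, 0]],
    [[-0.001, 0.001, 0.094], [0, 0, 0]],
  ],
)

```text
time_s: 15.95
eef_pos: [0.4753, 0.0814, -0.0148]
eef_rot: [1.311, 2.855, -0.0]
ft_force: [-0.0, 0.6, 0.8]
gripper_width: 0.07
```

Emit:
drive_tool(
  plan=[
    [[0, 0, 0], [0, 0, 0]],
    [[0, 0, 0], [0, 0, 0]],
    [[0, 0, 0], [0, 0, 0]],
    [[0, 0, 0], [0, 0, 0]],
    [[0, 0, 0], [0, 0, 0]],
    [[0, 0, 0], [0, 0, 0]],
  ],
  claw=0.015,
)

```text
time_s: 16.45
eef_pos: [0.4753, 0.0815, -0.0129]
eef_rot: [1.311, 2.852, 0.001]
ft_force: [-1.3, -1.5, 6.5]
gripper_width: 0.0376
```

```bash
python3 go.py .661 -.0157 .06 -.2
```

```text
t 16.45 p [ 0.4753  0.0815 -0.0129] w 0.0376 q [-0.06  0.73  1.94 -0.    0.46 -0.77] F [-1.3 -1.5  6.5]
  -> (0.661, -0.0157, 0.06, -0.2) shift [-0.1948  0.0777 -0.0725] turn [ 0.01  0.03 -9.83]
```

Emit:
drive_tool(
  plan=[
    [[0, 0, -0.025], [0, 0, 0]],
    [[0, 0, -0.055], [0, 0, 0]],
    [[-0.02, 0.008, -0.072], [0, 0, -1.0]],
    [[-0.04, 0.016, -0.072], [0, 0, -2.1]],
    [[-0.06, 0.024, -0.072], [0, 0, -3.2]],
    [[-0.085, 0.034, -0.072], [0, 0, -4.3]],
    [[-0.11, 0.044, -0.072], [0, 0, -5.4]],
    [[-0.135, 0.054, -0.072], [0, 0, -6.5]],
    [[-0.16, 0.064, -0.072], [0, 0, -7.7]],
    [[-0.18, 0.072, -0.072], [0, 0, -8.8]],
    [[-0.195, 0.078, -0.072], [0, 0, -9.83]],
    [[-0.195, 0.078, -0.072], [0, 0, -9.83]],
  ],
)

```text
time_s: 17.45
eef_pos: [0.6646, -0.018, 0.0585]
eef_rot: [0.006, 3.135, -0.003]
ft_force: [0.1, -0.2, -0.4]
gripper_width: 0.0375
```

Emit:
drive_tool(
  plan=[
    [[0, 0, 0.0], [0, 0, 0]],
    [[0, 0, 0.015], [0, 0, 0]],
    [[0, 0, 0.03], [0, 0, 0]],
    [[0, 0, 0.04], [0, 0, 0]],
    [[0, 0, 0.047], [0, 0, 0]],
    [[0, 0, 0.05], [0, 0, 0]],
    [[0, 0, 0.05], [0, 0, 0]],
    [[0, 0, 0.05], [0, 0, 0]],
  ],
)

```text
time_s: 18.12
eef_pos: [0.6607, -0.0155, 0.008]
eef_rot: [0.006, 3.141, -0.0]
ft_force: [-0.2, -0.1, -0.8]
gripper_width: 0.0379
```

```bash
python3 go.py .661 -.0157 .003 -.2; python3 - <<'E'
from h import *
from cell import capture
d=capture('scene');W=pts(d)
print(np.round(fit(W,2,(.659,-.0157),.016,0),4))
E
```

```text
t 18.1167 p [ 0.6607 -0.0155  0.008 ] w 0.0379 q [-0.19  0.82  1.46  0.    0.85 -1.76] F [-0.2 -0.1 -0.8]
  -> (0.661, -0.0157, 0.003, -0.2) shift [-0.0003 -0.0002  0.005 ] turn [-0.    0.   -0.01]
[ 6.574000e-01 -1.150000e-02  1.210082e+03  5.600000e-03  3.200000e+02
  2.290200e+00]
```

Emit:
drive_tool(
  plan=[
    [[-0.001, 0, 0.002], [0, 0, 0]],
    [[-0.001, 0, 0.0035], [0, 0, 0]],
    [[-0.001, 0, 0.0045], [0, 0, 0]],
    [[-0.001, 0, 0.0045], [0, 0, 0]],
    [[-0.001, 0, 0.0045], [0, 0, 0]],
  ],
)

```text
time_s: 18.58
eef_pos: [0.6617, -0.0157, 0.0032]
eef_rot: [0.006, 3.142, -0.0]
ft_force: [0.6, -0.5, -0.9]
gripper_width: 0.0379
```

```bash
python3 go.py .661 -.0157 .003 -.2; python3 - <<'E'
from h import *
from cell import capture
d=capture('scene');W=pts(d)
print(np.round(fit(W,2,(.659,-.0157),.016,0),4))
cv2.imwrite('pics/p2a.png',cv2.resize(d['img'][170:290,210:330],(600,600),interpolation=cv2.INTER_CUBIC))
E
```

```text
t 18.5833 p [ 0.6617 -0.0157  0.0032] w 0.0379 q [-0.19  0.83  1.46 -0.    0.85 -1.76] F [ 0.6 -0.5 -0.9]
  -> (0.661, -0.0157, 0.003, -0.2) shift [0.0007 0.     0.0002] turn [-0.    0.   -0.01]
[ 6.5830000e-01 -1.5800000e-02 -2.2604583e+03  2.1500000e-02
  3.1200000e+02  1.8202000e+00]
```

View pics/p2a.png

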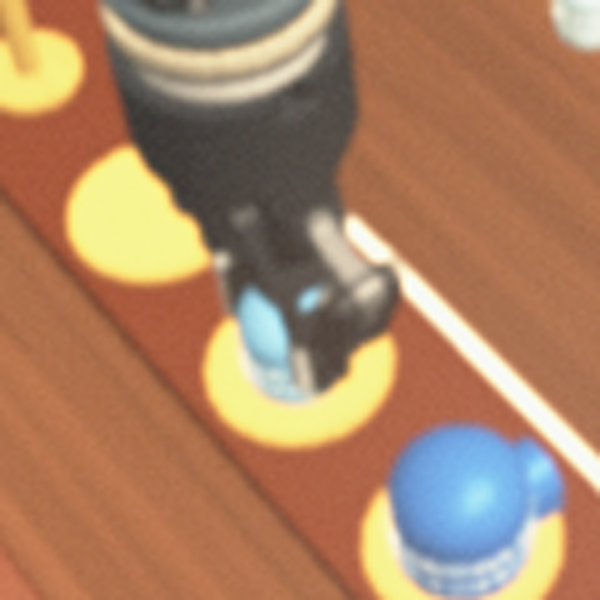

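Emit:
drive_tool(
  plan=[
    [[0, 0, 0.001], [0, 0, 0]],
    [[0, 0, 0.0015], [0, 0, 0]],
    [[0, 0, 0.0015], [0, 0, 0]],
    [[0, 0, 0.0015], [0, 0, 0]],
  ],
)

```text
time_s: 18.97
eef_pos: [0.6617, -0.0158, 0.0031]
eef_rot: [0.006, 3.141, -0.0]
ft_force: [-2.2, 0.1, 6.1]
gripper_width: 0.0379
```

Contact; release and rise.

Emit:
drive_tool(
  plan=[
    [[0, 0, 0], [0, 0, 0]],
    [[0, 0, 0], [0, 0, 0]],
    [[0, 0, 0], [0, 0, 0]],
    [[0, 0, -0.03], [0, 0, 0]],
    [[0, 0, -0.06], [0, 0, 0]],
    [[0, 0, -0.1], [0, 0, 0]],
    [[0, 0, -0.11], [0, 0, 0]],
    [[0, 0, -0.11], [0, 0, 0]],
    [[0, 0, -0.11], [0, 0, 0]],
  ],
  claw=0.058,
)

```text
time_s: 19.72
eef_pos: [0.6617, -0.0157, 0.112]
eef_rot: [0.006, 3.141, -0.0]
ft_force: [-0.8, 0.0, -0.7]
gripper_width: 0.0578
```

```bash
python3 go.py .448 -.09 .08 -51; python3 - <<'E'
from h import *
from cell import capture
d=capture('scene');W=pts(d);cv2.imwrite('pics/p2s.png',d['img'])
print(np.round(fit(W,2,(.659,-.0157),.016,0),4))
E
```

```text
t 19.7167 p [ 0.6617 -0.0157  0.112 ] w 0.0578 q [-0.19  0.68  1.42 -0.    1.04 -1.76] F [-0.8  0.  -0.7]
  -> (0.448, -0.09, 0.08, -51.0) shift [ 0.2134 -0.0751  0.0318] turn [0.000e+00 1.000e-02 1.015e+01]
[ 6.5940e-01 -1.5300e-02  4.3949e+00 -1.6000e-03  5.0100e+02  5.3290e-01]
```

View pics/p2s.png

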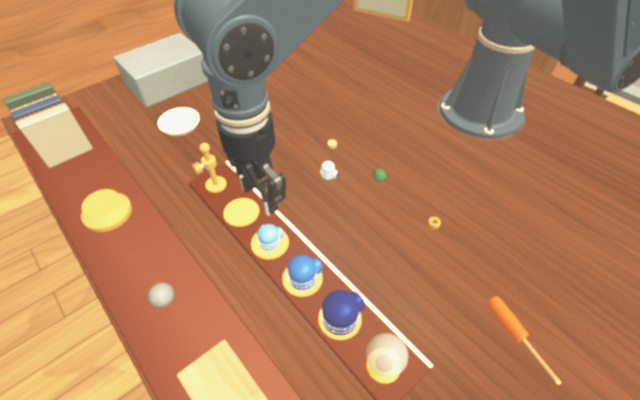

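Emit:
drive_tool(
  plan=[
    [[0.02, -0.007, 0], [0, 0, 1.0]],
    [[0.04, -0.014, 0], [0, 0, 2.0]],
    [[0.06, -0.021, 0], [0, 0, 3.0]],
    [[0.08, -0.028, 0], [0, 0, 4.0]],
    [[0.1, -0.035, 0], [0, 0, 5.0]],
    [[0.12, -0.042, 0.01], [0, 0, 6.0]],
    [[0.145, -0.05, 0.015], [0, 0, 7.0]],
    [[0.17, -0.06, 0.02], [0, 0, 8.0]],
    [[0.19, -0.068, 0.03], [0, 0, 9.0]],
    [[0.213, -0.075, 0.032], [0, 0, 10.35]],
    [[0.213, -0.075, 0.032], [0, 0, 10.35]],
    [[0.213, -0.075, 0.032], [0, 0, 10.35]],
  ],
  claw=0.06,
)

```text
time_s: 20.77
eef_pos: [0.4458, -0.0893, 0.078]
eef_rot: [-1.375, -2.819, -0.0]
ft_force: [0.6, -0.5, -0.6]
gripper_width: 0.0602
```

Emit:
drive_tool(
  plan=[
    [[0, 0, 0], [0, 0, 0]],
    [[0, 0, 0], [0, 0, 0]],
  ],
)

```text
time_s: 20.93
eef_pos: [0.4494, -0.09, 0.0793]
eef_rot: [1.375, 2.824, 0.0]
ft_force: [0.0, -0.7, 0.1]
gripper_width: 0.06
```

```bash
python3 go.py .4485 -.09 -.018 -52
```

```text
t 20.9333 p [ 0.4494 -0.09    0.0793] w 0.06 q [-0.44  0.53  1.96  0.    0.65 -1.11] F [ 0.  -0.7  0.1]
  -> (0.4485, -0.09, -0.018, -52.0) shift [ 0.0006 -0.0008  0.0973] turn [0.   0.01 0.02]
```

Emit:
drive_tool(
  plan=[
    [[0, -0.001, 0.025], [0, 0, 0]],
    [[0, -0.001, 0.05], [0, 0, 0]],
    [[0, -0.001, 0.07], [0, 0, 0]],
    [[0, -0.001, 0.085], [0, 0, 0]],
    [[0, -0.001, 0.094], [0, 0, 0]],
    [[0, -0.001, 0.096], [0, 0, 0]],
    [[0, -0.001, 0.096], [0, 0, 0]],
  ],
)

```text
time_s: 21.52
eef_pos: [0.448, -0.0903, -0.0167]
eef_rot: [-1.375, -2.824, -0.0]
ft_force: [0.1, 0.0, -0.8]
gripper_width: 0.0599
```

Emit:
drive_tool(
  plan=[
    [[0, 0, 0], [0, 0, 0]],
    [[0, 0, 0], [0, 0, 0]],
    [[0, 0, 0], [0, 0, 0]],
    [[0, 0, 0], [0, 0, 0]],
    [[0, 0, 0], [0, 0, 0]],
    [[0, 0, 0], [0, 0, 0]],
  ],
  claw=0.01,
)

```text
time_s: 22.02
eef_pos: [0.4483, -0.0907, -0.0151]
eef_rot: [1.376, 2.822, 0.0]
ft_force: [-0.4, 1.0, 5.6]
gripper_width: 0.0276
```

```bash
python3 go.py .661 -.1157 .06 -.2
```

```text
t 22.0167 p [ 0.4483 -0.0907 -0.0151] w 0.0276 q [-0.44  0.73  2.    0.    0.41 -1.11] F [-0.4  1.   5.6]
  -> (0.661, -0.1157, 0.06, -0.2) shift [-0.1508  0.1522 -0.0746] turn [  0.     0.03 -10.36]
```

Emit:
drive_tool(
  plan=[
    [[0, 0, -0.025], [0, 0, 0]],
    [[0, 0, -0.055], [0, 0, 0]],
    [[-0.013, 0.013, -0.074], [0, 0, -1.0]],
    [[-0.03, 0.03, -0.074], [0, 0, -2.1]],
    [[-0.046, 0.046, -0.074], [0, 0, -3.3]],
    [[-0.062, 0.063, -0.074], [0, 0, -4.5]],
    [[-0.08, 0.081, -0.074], [0, 0, -5.7]],
    [[-0.1, 0.101, -0.074], [0, 0, -6.9]],
    [[-0.12, 0.121, -0.074], [0, 0, -8.1]],
    [[-0.138, 0.139, -0.074], [0, 0, -9.3]],
    [[-0.15, 0.152, -0.074], [0, 0, -10.36]],
    [[-0.15, 0.152, -0.074], [0, 0, -10.36]],
  ],
)

```text
time_s: 23.02
eef_pos: [0.6642, -0.116, 0.0586]
eef_rot: [0.001, 3.135, -0.003]
ft_force: [0.7, -0.2, 0.3]
gripper_width: 0.0275
```

Emit:
drive_tool(
  plan=[
    [[0, 0, 0.0], [0, 0, 0]],
    [[0, 0, 0.015], [0, 0, 0]],
    [[0, 0, 0.03], [0, 0, 0]],
    [[0, 0, 0.04], [0, 0, 0]],
    [[0, 0, 0.047], [0, 0, 0]],
    [[0, 0, 0.05], [0, 0, 0]],
    [[0, 0, 0.05], [0, 0, 0]],
    [[0, 0, 0.05], [0, 0, 0]],
  ],
)

```text
time_s: 23.68
eef_pos: [0.6597, -0.1151, 0.008]
eef_rot: [0.005, 3.141, -0.0]
ft_force: [0.2, 0.3, 0.7]
gripper_width: 0.0275
```

```bash
python3 go.py .6605 -.1157 .001 -.2; python3 - <<'E'
from h import *
from cell import capture
d=capture('scene');W=pts(d)
print(np.round(fit(W,1,(.659,-.1157),.016,0),4))
cv2.imwrite('pics/p1a.png',cv2.resize(d['img'][140:260,180:300],(600,600),interpolation=cv2.INTER_CUBIC))
E
```

```text
t 23.6833 p [ 0.6597 -0.1151  0.008 ] w 0.0275 q [-0.34  0.83  1.44 -0.    0.87 -1.91] F [0.2 0.3 0.7]
  -> (0.6605, -0.1157, 0.001, -0.2) shift [-0.0008 -0.0006  0.007 ] turn [-0.  0.  0.]
[ 6.572000e-01 -1.045000e-01  1.154167e+02  2.470000e-02  2.100000e+02
  1.992100e+00]
```

View pics/p1a.png

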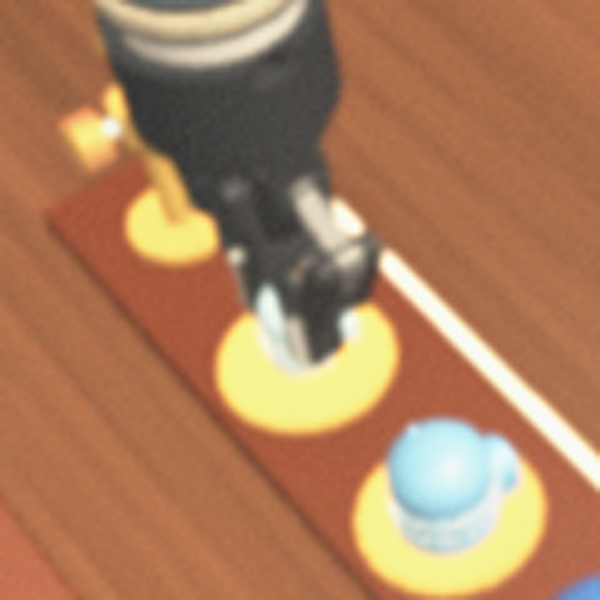

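Emit:
drive_tool(
  plan=[
    [[-0.001, 0, 0.002], [0, 0, 0]],
    [[-0.001, 0, 0.004], [0, 0, 0]],
    [[-0.001, 0, 0.0055], [0, 0, 0]],
    [[-0.001, 0, 0.0055], [0, 0, 0]],
    [[-0.001, 0, 0.0055], [0, 0, 0]],
  ],
)

```text
time_s: 24.15
eef_pos: [0.6606, -0.115, 0.0021]
eef_rot: [-0.005, -3.141, -0.0]
ft_force: [-0.3, 0.1, -0.7]
gripper_width: 0.0273
```

Emit:
drive_tool(
  plan=[
    [[0, 0, 0.001], [0, 0, 0]],
    [[0, 0, 0.001], [0, 0, 0]],
    [[0, 0, 0.001], [0, 0, 0]],
  ],
)

```text
time_s: 24.4
eef_pos: [0.6607, -0.115, 0.0012]
eef_rot: [-0.005, -3.141, -0.0]
ft_force: [0.7, 1.4, -0.3]
gripper_width: 0.0278
```

Emit:
drive_tool(
  plan=[
    [[0, 0, 0.001], [0, 0, 0]],
    [[0, 0, 0.001], [0, 0, 0]],
    [[0, 0, 0.001], [0, 0, 0]],
  ],
)

```text
time_s: 24.65
eef_pos: [0.6608, -0.115, 0.0009]
eef_rot: [0.005, 3.141, -0.0]
ft_force: [-1.3, 0.9, 4.5]
gripper_width: 0.0276
```

Emit:
drive_tool(
  plan=[
    [[0, 0, 0], [0, 0, 0]],
    [[0, 0, 0], [0, 0, 0]],
    [[0, 0, 0], [0, 0, 0]],
    [[0, 0, -0.03], [0, 0, 0]],
    [[0, 0, -0.06], [0, 0, 0]],
    [[0, 0, -0.1], [0, 0, 0]],
    [[0.03, 0, -0.12], [0, 0, 0]],
    [[0.07, 0, -0.12], [0, 0, 0]],
    [[0.11, 0, -0.12], [0, 0, 0]],
    [[0.15, 0, -0.12], [0, 0, 0]],
    [[0.19, 0, -0.12], [0, 0, 0]],
    [[0.2, 0, -0.12], [0, 0, 0]],
  ],
  claw=0.05,
)

```text
time_s: 25.65
eef_pos: [0.4525, -0.1116, 0.1195]
eef_rot: [-0.006, -3.132, -0.007]
ft_force: [-1.4, -0.6, -0.4]
gripper_width: 0.0497
```

```bash
python3 go.py .2 .55 .15 0; python3 - <<'E'
from h import *
D={1:(.659,-.1157),2:(.659,-.0157),3:(.659,.0843),4:(.659,.1843)}
from cell import capture
for n in ['scene','top']:
    d=capture(n);W=pts(d);cv2.imwrite(f'pics/f1{n}.png',d['img'])
    for k in D:
        try: print(n,k,np.round(fit(W,k,D[k],.016,0),4))
        except Exception as e: print(n,k,e)
E
```

```text
t 25.65 p [ 0.4525 -0.1116  0.1195] w 0.0497 q [-0.48  0.46  1.9  -0.    0.79 -2.05] F [-1.4 -0.6 -0.4]
  -> (0.2, 0.55, 0.15, 0.0) shift [ 0.2552  0.6608 -0.0252] turn [ 0.05 -0.11 -0.04]
scene 1 [ 6.5940e-01 -1.1450e-01 -1.9857e+00 -1.8000e-03  2.5200e+02  6.2870e-01]
scene 2 [ 6.595e-01 -1.530e-02  4.151e+00 -1.700e-03  5.060e+02  5.262e-01]
scene 3 [ 6.595e-01  8.570e-02 -2.410e-01 -1.600e-03  8.870e+02  5.195e-01]
scene 4 [ 6.5950e-01  1.8460e-01  2.4641e+00 -1.5000e-03  1.4740e+03  4.8560e-01]
top 1 [ 6.604e-01 -1.152e-01 -4.679e+00  1.000e-03  1.790e+02  7.947e-01]
top 2 [ 6.6050e-01 -1.6100e-02  3.8148e+00  6.0000e-04  3.0400e+02  7.5200e-01]
top 3 [ 6.605e-01  8.510e-02 -1.299e+00  6.000e-04  4.730e+02  7.810e-01]
top 4 [6.605e-01 1.840e-01 6.302e-01 4.000e-04 7.000e+02 8.605e-01]
```

View pics/f1top.png

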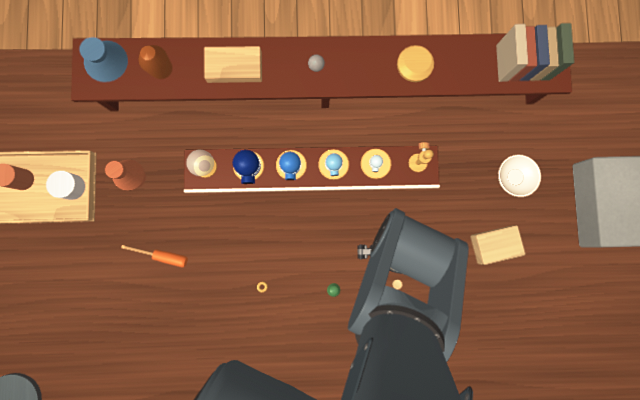

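```bash
python3 - <<'E'
from h import *
D={1:(.659,-.1157),2:(.659,-.0157),3:(.659,.0843),4:(.659,.1843)}
from cell import capture
Wb={1:(-.1,.1)}
for n in ['scene','top']:
    A={k:[] for k in D}
    for i in range(5):
        d=capture(n);W=pts(d)
        for k in D: A[k].append(fit(W,k,D[k],.016,0)[2])
    print(n,{k:(np.mean(v).round(2),np.std(v).round(2)) for k,v in A.items()})
    r,c,e=(245,290,80) if n=='scene' else (165,310,75)
    im=d['img'][r-e:r+e,c-e:c+e]
    cv2.imwrite(f'pics/f2{n}.png',cv2.resize(im,(600,600),interpolation=cv2.INTER_CUBIC))
E
```

```text
scene {1: (np.float64(-2.13), np.float64(1.69)), 2: (np.float64(4.18), np.float64(0.29)), 3: (np.float64(-0.36), np.float64(0.28)), 4: (np.float64(2.42), np.float64(0.14))}
top {1: (np.float64(-3.29), np.float64(1.85)), 2: (np.float64(3.49), np.float64(0.66)), 3: (np.float64(-1.89), np.float64(0.49)), 4: (np.float64(0.31), np.float64(0.34))}
```

View pics/f2top.png

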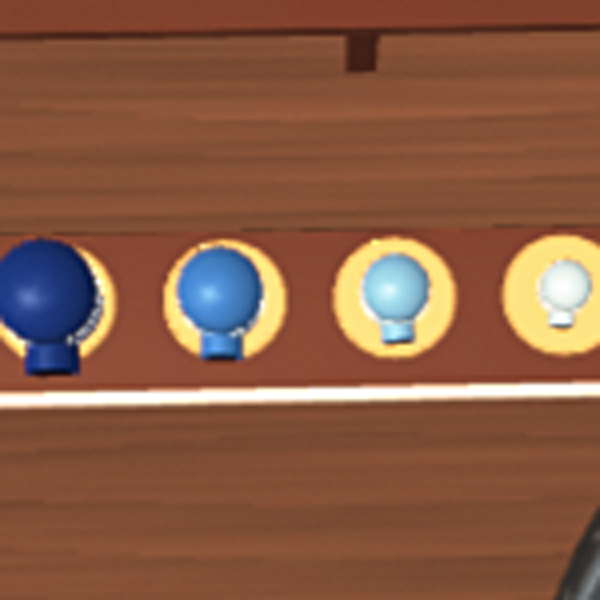

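View pics/f2scene.png

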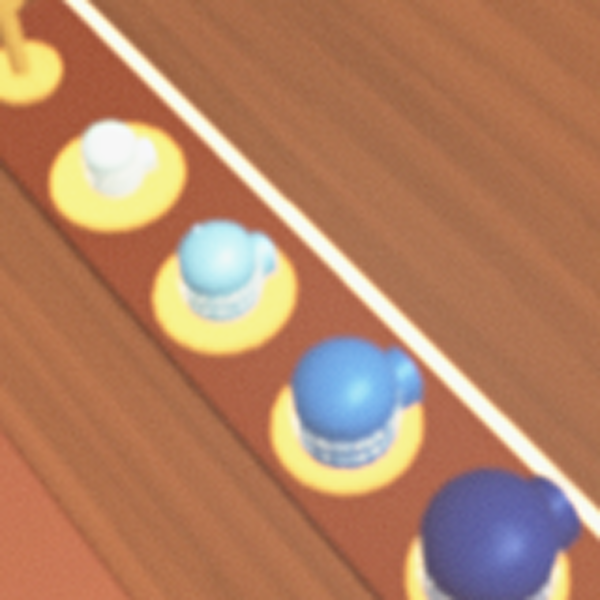

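Everything is centred, but the sky igloo is turned about 4° on both cameras. There is plenty of time, so I'll trim it.

```bash
python3 go.py .6617 -.0157 .112 3.8
```

```text
t 26.25 p [ 0.4612 -0.1144  0.12  ] w 0.0498 q [-0.48  0.47  1.89 -0.    0.79 -2.05] F [0.2 1.  0.2]
  -> (0.6617, -0.0157, 0.112, 3.8) shift [-0.2002  0.0992  0.008 ] turn [-0.    0.   -0.79]
```

Emit:
drive_tool(
  plan=[
    [[-0.03, 0.015, 0], [0, 0, -0.1]],
    [[-0.06, 0.03, 0], [0, 0, -0.2]],
    [[-0.09, 0.045, 0], [0, 0, -0.4]],
    [[-0.12, 0.06, 0], [0, 0, -0.6]],
    [[-0.15, 0.075, 0], [0, 0, -0.79]],
    [[-0.18, 0.09, 0.008], [0, 0, -0.79]],
    [[-0.2, 0.099, 0.008], [0, 0, -0.79]],
    [[-0.2, 0.099, 0.008], [0, 0, -0.79]],
    [[-0.2, 0.099, 0.008], [0, 0, -0.79]],
    [[-0.2, 0.099, 0.008], [0, 0, -0.79]],
  ],
  claw=0.06,
)

```text
time_s: 27.08
eef_pos: [0.6597, -0.016, 0.1116]
eef_rot: [0.104, -3.138, -0.0]
ft_force: [-0.3, -0.3, -0.4]
gripper_width: 0.0597
```

```bash
python3 go.py .6617 -.0157 .003 3.8
```

```text
t 27.0833 p [ 0.6597 -0.016   0.1116] w 0.0597 q [-0.19  0.68  1.42 -0.    1.04 -1.83] F [-0.3 -0.3 -0.4]
  -> (0.6617, -0.0157, 0.003, 3.8) shift [-0.0022  0.0002  0.1086] turn [ 0.   -0.03 -0.  ]
```

Emit:
drive_tool(
  plan=[
    [[-0.0015, 0, 0.03], [0, 0, 0]],
    [[-0.0015, 0, 0.06], [0, 0, 0]],
    [[-0.0015, 0, 0.08], [0, 0, 0]],
    [[-0.0015, 0, 0.095], [0, 0, 0]],
    [[-0.0015, 0, 0.103], [0, 0, 0]],
    [[-0.0015, 0, 0.107], [0, 0, 0]],
    [[-0.0015, 0, 0.107], [0, 0, 0]],
    [[-0.0015, 0, 0.107], [0, 0, 0]],
  ],
)

```text
time_s: 27.75
eef_pos: [0.6629, -0.0164, 0.0062]
eef_rot: [-0.103, 3.139, -0.001]
ft_force: [0.5, 0.3, 0.5]
gripper_width: 0.06
```

Emit:
drive_tool(
  plan=[
    [[0, 0, 0], [0, 0, 0]],
    [[0, 0, 0], [0, 0, 0]],
    [[0, 0, 0], [0, 0, 0]],
    [[0, 0, 0], [0, 0, 0]],
    [[0, 0, 0], [0, 0, 0]],
    [[0, 0, 0], [0, 0, 0]],
  ],
  claw=0.015,
)

```text
time_s: 28.25
eef_pos: [0.6638, -0.0162, 0.0072]
eef_rot: [-0.104, 3.137, -0.001]
ft_force: [-1.4, -1.2, 6.7]
gripper_width: 0.0375
```

Emit:
drive_tool(
  plan=[
    [[0, 0, -0.003], [0, 0, 0]],
    [[0, 0, -0.006], [0, 0, 0.4]],
    [[0, 0, -0.006], [0, 0, 0.8]],
    [[0, 0, -0.006], [0, 0, 0.8]],
    [[0, 0, -0.003], [0, 0, 0.8]],
    [[0, 0, -0.001], [0, 0, 0.8]],
    [[0, 0, 0], [0, 0, 0.8]],
    [[0, 0, 0], [0, 0, 0.8]],
    [[0, 0, 0], [0, 0, 0.8]],
  ],
)

```text
time_s: 29.0
eef_pos: [0.6626, -0.0158, 0.0071]
eef_rot: [0.005, 3.141, -0.0]
ft_force: [-3.3, 0.3, 11.4]
gripper_width: 0.0375
```

```bash
python3 go.py .6617 -.0157 .003 -.2
```

```text
t 29.0 p [ 0.6626 -0.0158  0.0071] w 0.0375 q [-0.19  0.83  1.46 -0.    0.86 -1.76] F [-3.3  0.3 11.4]
  -> (0.6617, -0.0157, 0.003, -0.2) shift [0.0009 0.0001 0.0041] turn [-0.    0.    0.01]
```

Seated with 11 N. Release, rise and clear off.

Emit:
drive_tool(
  plan=[
    [[0, 0, 0], [0, 0, 0]],
    [[0, 0, 0], [0, 0, 0]],
    [[0, 0, 0], [0, 0, 0]],
    [[0, 0, -0.03], [0, 0, 0]],
    [[0, 0, -0.06], [0, 0, 0]],
    [[0, 0, -0.1], [0, 0, 0]],
    [[0.03, 0, -0.12], [0, 0, 0]],
    [[0.07, 0, -0.12], [0, 0, 0]],
    [[0.11, 0, -0.12], [0, 0, 0]],
    [[0.15, 0, -0.12], [0, 0, 0]],
    [[0.18, 0, -0.12], [0, 0, 0]],
    [[0.18, 0, -0.12], [0, 0, 0]],
  ],
  claw=0.058,
)

```text
time_s: 30.0
eef_pos: [0.473, -0.0132, 0.1242]
eef_rot: [-0.006, -3.129, -0.005]
ft_force: [0.1, 0.5, -0.9]
gripper_width: 0.0578
```

```bash
python3 - <<'E'
from h import *
D={1:(.659,-.1157),2:(.659,-.0157),3:(.659,.0843),4:(.659,.1843)}
from cell import capture,get_obs
print(get_obs()['eef_pos'])
for n in ['scene','top']:
    A={k:[] for k in D}
    for i in range(3):
        d=capture(n);W=pts(d)
        for k in D: A[k].append(fit(W,k,D[k],.016,0)[:4])
    cv2.imwrite(f'pics/f3{n}.png',d['img'])
    for k,v in A.items(): print(n,k,np.mean(v,0).round(4))
E
```

```text
[ 0.47296444 -0.01316117  0.12418393]
scene 1 [ 6.5950e-01 -1.1450e-01 -2.2186e+00 -1.6000e-03]
scene 2 [ 0.6589 -0.0155  0.4817 -0.0016]
scene 3 [ 0.6595  0.0857 -0.2342 -0.0016]
scene 4 [ 6.5950e-01  1.8460e-01  2.3025e+00 -1.5000e-03]
top 1 [ 6.6050e-01 -1.1520e-01 -3.6578e+00  9.0000e-04]
top 2 [ 6.598e-01 -1.600e-02 -2.068e+00  8.000e-04]
top 3 [ 6.605e-01  8.500e-02 -1.556e+00  5.000e-04]
top 4 [6.604e-01 1.840e-01 2.600e-01 5.000e-04]
```

View pics/f3scene.png

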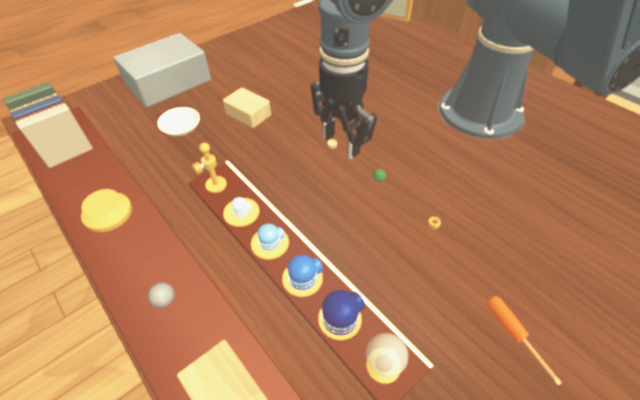

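The scene view shows the four igloos in order on their discs: pale (240,208) by the post, then sky (268,236), mid-blue (302,270) and navy (342,308) by the globe. The arm is clear of all of them, so I'm handing in.

```bash
python3 -c "
from cell import *
print(hand_in())"
```

```text
the job is handed in; nothing more can be done
None
```

The four igloos stand one per disc, smallest to largest: pale beside the brass post (disc d), then sky on c, mid-blue on b, and navy beside the globe (disc a). I handed the job in at about 30 s, with the arm clear of everything.

**Position:** in the last fits each igloo was upright and within about 2 mm of its disc's centre on both cameras.

**Doorways:** the last fits put all of them within about 4° of straight out over the front edge:

| Igloo | Scene camera | Top camera |
|---|---|---|
| Pale (1) | about −2° | about −4° (this fit scatters by about 2°) |
| Sky (2) | +0.5° | −2° |
| Mid-blue (3) | −0.2° | −1.6° |
| Navy (4) | +2.3° | +0.3° |

The sky igloo first stood about 4° off, so I regripped it and turned it back.

**What disagreed:** the fingertips measured about 33 mm higher than the reported tool height and the stated tool geometry imply. My first grasp on the navy igloo therefore closed on its dome, with about 49 N at the wrist, under the 120 N limit. The igloo did not move or tip. That push could only have counted against the 40 N limit if it came from the gripper's body, and the pictures showed only the fingertips touching. I corrected the height for every later grasp.

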